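# Clear a hand forming press with a ratchet column

## Robot

A 6-joint arm with a two-finger parallel gripper is mounted at the origin on the work surface. World frame = base frame: x ahead of the robot, y to its left, z up, the work surface at z = 0. Lengths are in mm, angles in rad, forces in N, time in s.
With the tool pointing down it reaches from about 400 to 925 mm from the base axis. Payload 12.5 kg.
Tool frame: the origin (TCP) lies midway between the tips of the shut fingers; the grasp point (between the pads) lies 19 mm behind it; z points along the fingers, y is the direction in which the jaws open and shut (so a half turn about z gives the same grasp; the last joint's range is limited). The gripper opens to 95 mm and grips with 3 to 60 N. Pads are 20 mm wide; open, the fingers measure 119 mm over their backs; the gripper's body (75 mm by 180 mm) begins 59 mm behind the grasp point.
Start: joints at [1.082, 0.491, 1.559, -0, 1.092, -0.106], TCP at [233.436, 579.792, 176.361] pointing down, gripper open.
Joint ranges: [-3.1, 3.1], [-0.84, 2.19], [0.05, 2.79], [-1.13, 4.28], [0.06, 2.93], [-2.69, 2.69]. Speed limits (rad/s): [2.22, 2.22, 2.79, 3.14, 3.14, 3.14].

## Interface

Orientations are given as [roll, pitch, yaw] about the fixed x, y, z axes, in that order (R = Rz(yaw) Ry(pitch) Rx(roll)).
In Python, from cell import env gives the robot as it stands.
- The arm moves only by the tool drive_tool, never from a script. Its argument "increments" is a list of rows, each a list of 2 entries, a list of its own where there are three numbers: the shift along the tool's x, y, z as a fraction of full scale, then the turn, a rotation vector about the tool's x, y, z as a fraction of full scale. In form: [[[x, y, z], [ax, ay, az]], ...]. A call has 1 to 5 rows; each row shifts and turns the commanded pose from where the row before left it, along the tool's axes as they then stand; what a row does not reach is not made up. Full scale, the value 1, is 30 mm for a shift and 0.08 rad for a turn. A row lasts 1/12 s, in which the tool goes at most 41.7 mm and 7.16 degrees, less where a joint would pass 70% of its speed; a pose out of reach is approached as far as the arm can. A call with a number of a shift or a turn outside -1 to 1 is refused whole. A call with a gripper value outside its range is refused whole. "jaw" is the opening, from -1 (shut) to 1 (fully open), so that 0 is half open, set as the call begins (left out, the last holds). The fingers move at their own pace and stop on an object; the grip force is fixed at half the most. Time passes only in rows, so rows that do not move let the fingers close. It gives the time, the measured TCP pose, the force and the opening at its end, in the units of the state.
- env.state(): the state, without advancing time (a new reading comes with each control period).
- env.read_camera(name): name is "scene" or "top" or "wrist"; returns a dict with "pixels" (384x512x3 uint8, blue, green, red), "vertical_fov" (degrees; the focal length in pixels is half the picture's height over the tangent of half this angle, whatever the lens; pixels are square), "cx", "cy" (the principal point, pixels), "world_to_cam" (4x4, takes a point from world to camera coordinates). Camera axes: x right, y down, z forward; pixel columns grow to the right and rows downward; lengths in mm; the calibration is good to about 2 mm. The wrist camera is an equidistant fisheye: a pixel r from the principal point sees the ray r / f radians off the axis. A picture is of the moment at which its call begins. There is no depth.
- env.job_done(): hands the job in, once; it reports no verdict.
Trained networks look in a picture, given as the dict that the camera call returned (one of the last four; its "shot" number tells which), for a name from the list of things; names that differ only in an ending like _2 or _b are one class to them, and where a whole thing is asked for, a point or a joint stands for the part that bears it (a point fixed in the world has none). Each returns a list of dicts, best first, with "score" (0 to 1); they miss things now and then, are a little off and sometimes report something else, mostly with a low value. They report only what shows in the picture. A call takes as long as a camera call. They do not tell look-alikes from the thing itself.
- env.boxes_of(target, picture): "point" ([x, y, z] in mm, in world coordinates, good to about 4 mm: the middle of the surface that is visible of it).
- env.tip_of(target, picture): "point" ([x, y, z] in mm, in world coordinates, good to about 4 mm: a listed point, or the origin of a listed thing).
The state is a dict: "t": time; "joints": joint angles; "qvel": joint speeds; "tau": joint torques, N m; "eef_pos": TCP position; "tcp_rot": TCP orientation; "ft_force": force on the tool from outside, world axes, zero at the start; "moment": the same for the moment, N m; "opening": opening from 0.0 (shut) to 1.0 (fully open).
Only numpy, scipy, OpenCV 4.12 (cv2) and the standard library are available. Lean on these libraries where they do the work, as an engineer would, in place of code of your own. Each camera call takes 0.05 s, during which the arm holds its last target.

## Task

Open the small hand press on the bench by lifting its top plate notch by notch until the ratchet holds it in its topmost notch and you can let go, take the formed metal channel out of the die and set it down, without dropping it, standing on its flat base inside the low open tray. Then press down the pawl's tail to lift the pawl off the teeth and keep it there until the top plate has sunk fully home, and let go. Leave the other things on the bench as they stand.

Things in the scene. Friction and masses are not known exactly. Their poses are not given: they have to be found in the camera images.
- press: Hand press, fixed; sizes in mm. Origin on the bench under the die's centre; x away from its open front, y to the column, z up. Grey base x -70 to 80, y -60 to 140, 15 high. Guide column x 0 to 37, y 80 to 104, up to z 175. Outside it the pawl's pivot along x at x 18, y 120, z 95. Nothing stands above the base at x below -48.
- die_top (a point): Centre of the die's mouth, at x 0, y 0, z 45 mm of the press, same axes. Dark steel die block 96 (x) x 76 (y) mm; open cavity 76 (x) x 44 (y) mm, 12 mm deep.
- ram (a joint): Height of the top plate with its toothed rail, m: 0 = home, stop at 0.113. 0.7 kg, damped (45 N s/m): freed, it sinks at about 0.15 m/s. Lifted, the pawl clicks past the teeth and then holds it at 0.014, 0.029, 0.044, 0.059, 0.074, 0.089 or, topmost, 0.104 (within 1.5 mm); between notches it drops back to the one below. It starts in the lowest notch.
- punch (a point): Centre of the punch's underside, same axes as the press; at x 11, y 0, z 37 mm of the press plus the joint ram. Relative to this point, mm: steel punch x -25 to 25, y -14 to 14, z 0 to 40 (it stands between the channel's legs); aluminium top plate x -25 to 37, y -35 to 35, z 40 to 54; arm to the rail; rail x -2 to 16, y 80 to 111 with teeth, z -17 to 133. All rise together.
- handle (a point): Middle of the black round bar handle on the top plate: diameter 14 mm, 76 mm long, along the press's y, 33 mm above the plate, on a 10 mm post 30 mm to each side of the middle. At x 16, y 0, z 124 mm of the press plus the joint ram. Free from above.
- pawl (a joint): Turn of the sprung pawl, rad: 0 = in the teeth (its spring brings it back), up to 0.35 as its tail is pressed down; the teeth are free from about 0.22 on. Dark steel bell crank outside the column, nose 40 mm above its pivot, tail pointing out to the press's +y.
- pawl_tail (a point): Centre of the top of the flat pad (30 x 30 mm, 8 thick) at the end of the pawl's tail, 55 mm out (+y) from the pivot: at x 18, y 175, z 100 mm of the press at rest; it goes down 19 mm over the full turn. 3 to 8 N press it down. Nothing stands above it.
- channel: The formed part: aluminium U channel, 70 (x) x 40 (y) x 38 (z) mm, walls 3 mm, 0.10 to 0.21 kg; origin at the centre of its underside, legs up. It starts in the die along the press's x, its legs 26 mm proud of the die. Under the raised punch only its front 20 mm are free from above: hold its legs from outside, across y, near that end, with the gripper leaning out to the front.
- tray: Low open tray of grey plastic, fixed, 150 (x) x 130 (y) mm, 22 mm high, walls 4 mm, floor 4 mm; origin at the centre of its underside. Empty, to the left or right of the press. The other grey box, deep and with dividers, is not it.
- bin: Deep grey plastic box with cross dividers, fixed, 120 x 110 x 60 mm, an obstacle; origin at the centre of its underside.
- driver: Bystander: loose screwdriver lying on the bench in front of the press, 170 mm long along its x, under 35 mm high.
- flux: Bystander: loose white bottle, diameter 36 mm, 85 mm high, standing; origin under its centre.
- spool: Bystander: loose grey spool standing flat, diameter 54 mm, 30 mm high; origin under its centre.
- spanner: Bystander: loose steel spanner lying flat, 150 mm long along its x, about 10 mm high.
- cup: Bystander: loose steel cup, diameter 56 mm, 50 mm high; origin under its centre.
- jar: Bystander: loose amber jar, diameter 52 mm, 55 mm high; origin under its centre.
Things that resemble listed ones, but are neither listed nor needed, are in the scene too. What is shaped like the tray but green or turquoise is not meant.

How it is judged:
By the outcome, as a careful person would: the job done as asked, in the order asked, and still so for the second after the job is handed in, with the robot touching nothing.
It also fails if it takes over 72 s, if anything falls off the work surface, if the arm or the gripper's body presses on something with over 40 N, if the wrist force passes 120 N, or if a joint passes its speed limit or range.

## Working session

There is one attempt and no reset: what is moved stays moved. The work goes in short steps, Python scripts to look and compute and a tool call to move; the robot and the scene stay as the last step left them, time stands still between calls to the robot, and variables do not carry over. Pictures are saved under pics/ and viewed, and the job is handed in when it is done.

Besides the shell and the picture viewer there is one more tool, called after ">>>" by a JSON object that holds its "fn" and its "kwargs". drive_tool: Moves the arm, as the interface text tells. Its arguments: {"type":"object","properties":{"increments":{"type":"array","items":{"type":"array"}},"jaw":{"type":"number"}},"required":["increments"]}

```bash
ls; mkdir -p pics
python3 - <<'E'
from cell import env
import cv2
print(env.state())
for n in ["scene","top","wrist"]:
    p=env.read_camera(n); cv2.imwrite(f"pics/{n}0.png",p["pixels"])
    print(n,p["vertical_fov"],p["cx"],p["cy"],p["world_to_cam"].tolist() if hasattr(p["world_to_cam"],"tolist") else p["world_to_cam"])
    for t in ["press","die_top","punch","handle","pawl_tail","channel","tray","bin","driver","flux","spool","spanner","cup","jar"]:
        r=env.tip_of(t,p); print(t,[(round(d["score"],2),[round(float(v)) for v in d["point"]]) for d in r[:3]])
E
```

```text
pics
{'t': 0.0, 'joints': array([ 1.08240108e+00,  4.91578447e-01,  1.55946872e+00, -6.76902970e-06,
        1.09171727e+00, -1.05593362e-01]), 'qvel': array([ 0.00205272, -0.00136341, -0.00040892,  0.00084063, -0.00085407,
       -0.00068322]), 'tau': array([ 3.25060813e-03, -6.12634635e+01, -2.58185470e+01,  6.94173365e-02,
        4.81166714e-02, -1.16155375e-04]), 'eef_pos': array([233.28458099, 579.50401513, 175.74341224]), 'tcp_rot': array([-3.14042676e+00, -1.17533070e-04,  2.75879382e+00]), 'ft_force': array([-0.08070597,  0.07290243,  0.59388393]), 'moment': array([-0.02513926, -0.02028844, -0.02738996]), 'opening': 1.0020125357999137}
scene 51.62340284196155 250.62017868949962 184.11161256922657 [[0.8458020648748598, 0.5331724054265702, 0.018602503731182406, -457.34920327954137], [0.36831409657861436, -0.5583414862571865, -0.7433703726848383, -130.53189098053824], [-0.38595802014584796, 0.635595760539481, -0.6686212948069603, 1294.513359830618], [0.0, 0.0, 0.0, 1.0]]
press [(0.7, [599, -46, -4])]
die_top [(0.64, [594, -51, 43])]
punch [(0.71, [737, 198, 2]), (0.6, [608, -49
[... 1141 characters left out ...]
(0.62, [733, 67, 4])]
spool [(0.92, [719, -39, 2]), (0.18, [633, 129, 104])]
spanner [(0.55, [629, -163, 0])]
cup [(0.67, [730, -175, 2]), (0.24, [730, 68, 0]), (0.2, [466, 373, 3])]
jar [(0.71, [737, 198, 1])]
wrist 65.70646984690485 258.2696908850576 190.74613999133672 [[0.3721727456093673, 0.9281631213681235, -0.0008170420859365897, -624.3734315058462], [0.8933443402805994, -0.3579720649530267, 0.2716466278124768, -30.952224222361195], [0.2518399037368967, -0.1018293712317378, -0.9623967175964093, 390.92739178407294], [0.0, 0.0, 0.0, 1.0]]
press []
die_top []
punch []
handle []
pawl_tail []
channel []
tray []
bin [(0.9, [487, -335, -4])]
driver []
flux []
spool []
spanner []
cup []
jar []
```

View pics/scene0.png

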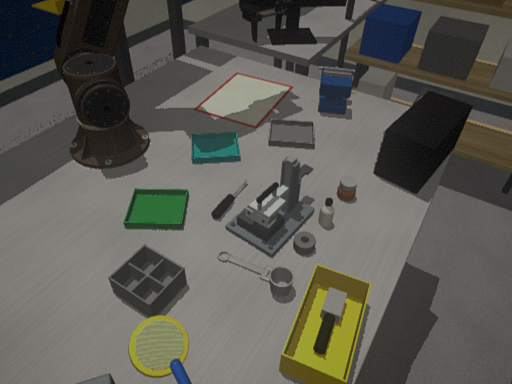

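View pics/top0.png

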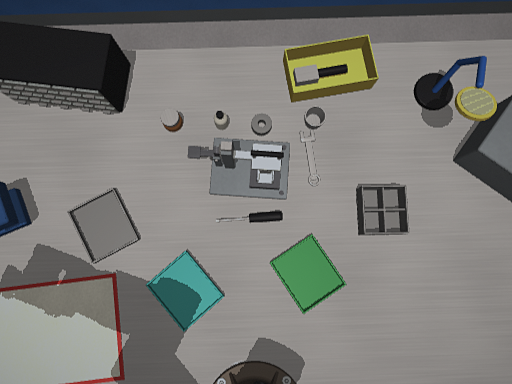

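View pics/wrist0.png

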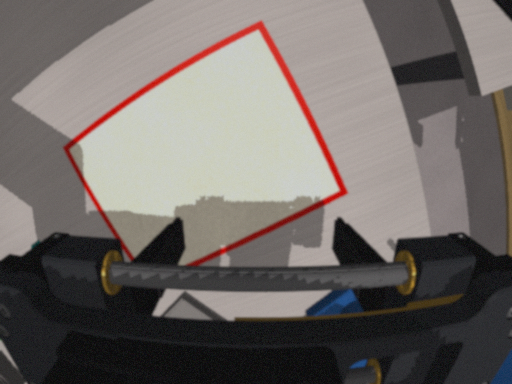

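The scene view shows the press near (270,210) and the grey tray, which is the target, near (292,133). In the top view they are near (250,168) and (104,225). The green and teal trays are decoys. Next I fit the press and tray poses and check them by overlaying the models.

```bash
cat > h.py <<'E'
import numpy as np, cv2
from scipy.spatial.transform import Rotation as Ro
def proj(p,X):
    X=np.atleast_2d(X).astype(float); W=np.array(p["world_to_cam"]); c=X@W[:3,:3].T+W[:3,3]
    f=192/np.tan(np.radians(p["vertical_fov"])/2)
    return np.c_[p["cx"]+f*c[:,0]/c[:,2],p["cy"]+f*c[:,1]/c[:,2]]
def pose(x,y,a,P):
    P=np.atleast_2d(P).astype(float);c,s=np.cos(a),np.sin(a)
    return np.c_[x+c*P[:,0]-s*P[:,1],y+s*P[:,0]+c*P[:,1],P[:,2]]
def box(x0,x1,y0,y1,z0,z1): return np.array([[x,y,z] for z in(z0,z1) for x,y in((x0,y0),(x1,y0),(x1,y1),(x0,y1))],float)
def draw(img,p,P,S,col):
    q=(proj(p,P)*S).astype(int)
    for a,b in [(0,1),(1,2),(2,3),(3,0),(4,5),(5,6),(6,7),(7,4),(0,4),(1,5),(2,6),(3,7)]:
        cv2.line(img,tuple(map(int,q[a])),tuple(map(int,q[b])),col,1)
E
cat > fit.py <<'E'
from cell import env
from h import *
import pickle
from scipy.optimize import least_squares
obs=[];ps={}
tr=[]
for n in ["scene","top"]:
  for k in range(2):
    p=env.read_camera(n); ps[n]=p
    for t,P in dict(press=(0,0,0),die_top=(0,0,45),handle=(16,0,138),pawl_tail=(18,175,100),punch=(11,0,51),channel=(0,0,33)).items():
        r=[d for d in env.tip_of(t,p) if np.hypot(*(np.array(d["point"][:2])-[595,-46]-([38,173] if t=="pawl_tail" else [0,0])))<50]
        if r: obs.append((P,r[0]["point"]))
    r=[d for d in env.tip_of("tray",p) if d["point"][1]>300]
    if r: tr.append(r[0]["point"])
A=np.array([o[0] for o in obs],float);B=np.array([o[1] for o in obs])
s=least_squares(lambda v:(pose(*v,A)-B).ravel(),[595,-46,-.1],loss="soft_l1",f_scale=4)
print(s.x,np.round((pose(*s.x,A)-B)).tolist()); print(np.mean(tr,0))
for n in ps: del ps[n]["shot"]
pickle.dump(ps,open("ps.pkl","wb"))
for n in("scene","top"): 
    w=np.linalg.inv(np.array(ps[n]["world_to_cam"])); print(n,w[:3,3])
st=env.state();p=env.read_camera("wrist")
w=np.linalg.inv(np.array(p["world_to_cam"]));R=Ro.from_euler("xyz",st["tcp_rot"])
print("cam in tool",R.inv().apply(w[:3,3]-st["eef_pos"]))
E
python3 fit.py
```

```text
[ 5.96759539e+02 -4.43453877e+01 -1.10602643e-01] [[-3.0, 0.0, 2.0], [2.0, 0.0, -0.0], [-3.0, -2.0, 0.0], [0.0, 1.0, -1.0], [-1.0, 2.0, -1.0], [-1.0, 2.0, 1.0], [3.0, -1.0, 1.0], [3.0, 2.0, 2.0], [-2.0, 2.0, -0.0], [-2.0, 0.0, -1.0], [-3.0, 3.0, -1.0], [-1.0, -1.0, 34.0], [-0.0, 2.0, -3.0], [-1.0, 1.0, -1.0], [1.0, -0.0, 2.0], [-0.0, -3.0, -2.0], [1.0, -3.0, -1.0], [1.0, -0.0, -1.0], [1.0, 1.0, -3.0], [4.0, -2.0, -2.0], [-2.0, -1.0, 1.0], [1.0, -4.0, -2.0], [2.0, -2.0, 3.0], [1.0, 1.0, -1.0]]
[467.975 373.3     1.575]
scene [ 934.53144942 -651.82259865  777.01349861]
top [ 391.29685094   -9.71956461 1095.60010781]
cam in tool [  77.25898232   -0.4369161  -207.75782542]
```

```bash
cat > ov.py <<'E'
from h import *
import pickle,sys
ps=pickle.load(open("ps.pkl","rb"))
v=(596.8,-44.3,-.1106); t=(468,373.3,float(sys.argv[1])); S=5;r=.014e3
for n,(u0,v0,w,h) in dict(scene=(215,105,115,150),top=(60,130,235,140)).items():
    S=5 if n=="scene" else 3.4
    p=ps[n];im=cv2.resize(p["pixels"],None,fx=S,fy=S,interpolation=cv2.INTER_CUBIC)
    im=cv2.convertScaleAbs(im,alpha=1.5)
    for B,c in [(box(-70,80,-60,140,0,15),(0,255,0)),(box(0,37,80,104,15,175),(0,255,255)),(box(-48,48,-38,38,15,45),(255,0,255)),(box(-14,48,-35,35,77+r,91+r),(0,0,255)),(box(15,17,-38,38,123+r,125+r),(255,255,0)),(box(3,33,160,190,92,100),(255,0,0)),(box(-35,35,-20,20,33,71),(0,160,255))]:
        draw(im,p,pose(*v,B),S,c)
    draw(im,p,pose(*t,box(-75,75,-65,65,0,22)),S,(0,255,0))
    a=[int(k*S) for k in(u0,v0,w,h)]
    cv2.imwrite(f"pics/ov_{n}_{sys.argv[2]}.png",im[a[1]:a[1]+a[3],a[0]:a[0]+a[2]][:600,:800])
E
python3 ov.py 0.5 a
```

```text
(no output)
```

View pics/ov_scene_a.png

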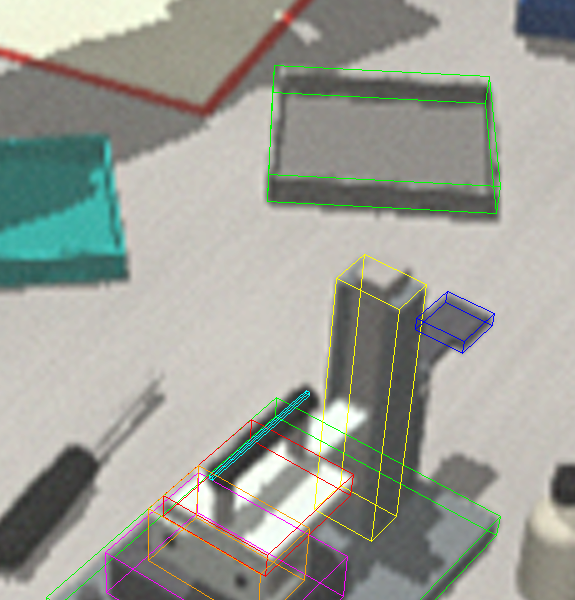

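View pics/ov_top_a.png

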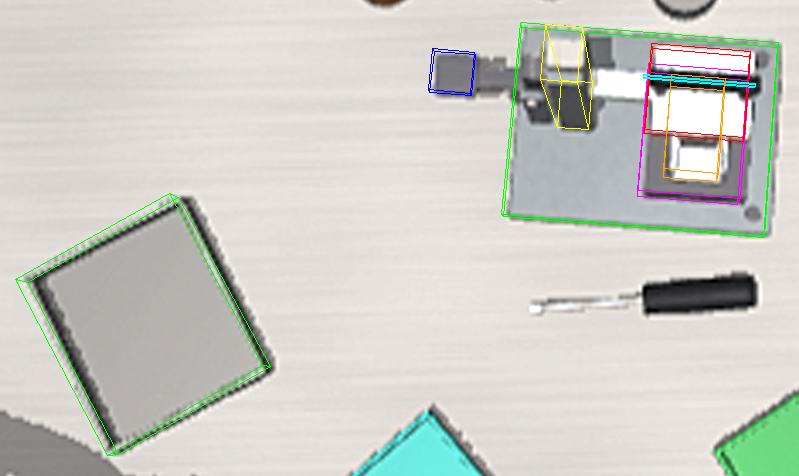

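The overlays put the press at about (596,-46), yaw about -0.105. The tray is at about (468,371), yaw about 0.5. Now a planner for rows, then the approach above the handle.

```bash
cat > plan.py <<'E'
from cell import env
from h import *
PR=(596.3,-46.3,-.105)
def W(x,y,z): return pose(*PR,[[x,y,z]])[0]
def Rt(yaw,tilt=0):  # tool down, yaw of tool x; tilt about tool y so z leans
    return Ro.from_euler("xyz",[np.pi,0,yaw])*Ro.from_euler("y",tilt)
def plan(p1,R1,step=25.,n=None,show=True):
    s=env.state();p=np.array(s["eef_pos"]);R=Ro.from_euler("xyz",s["tcp_rot"])
    d=p1-p; w=(R.inv()*R1).as_rotvec()
    N=n or int(max(1,np.ceil(np.linalg.norm(d)/step),np.ceil(np.abs(w).max()/.077)))
    print("d",np.round(d,1),"rot",np.round(w,3),"N",N)
    rows=[];R0=R;p0=p.copy()
    for k in range(N):
        tp=p0+d*(k+1)/N; tR=R0*Ro.from_rotvec(w*(k+1)/N)
        a=np.round(R.inv().apply(tp-p)/30,2)+0; b=np.round((R.inv()*tR).as_rotvec()/.08,2)+0
        rows.append([a.tolist(),b.tolist()]); p=p+R.apply(a*30); R=R*Ro.from_rotvec(b*.08)
    for i in range(0,N,5): print(str(rows[i:i+5]).replace(" ",""))
def st():
    s=env.state();print(round(s["t"],2),np.round(s["eef_pos"],1),np.round(s["tcp_rot"],3),"F",np.round(s["ft_force"],1),"op",round(s["opening"],3))
E
python3 -c "
from plan import *
print(W(16,0,138))
plan(np.array([*W(16,0,0)[:2],215]),Rt(PR[2]+np.pi/2))"
```

```text
[612.211881  -47.9769147 138.       ]
d [ 378.8 -627.7   38.6] rot [ 0.    -0.     1.293] N 30
[[[-0.65,-0.49,-0.04],[0.0,0.0,0.54]],[[-0.67,-0.46,-0.05],[0.0,0.0,0.54]],[[-0.69,-0.43,-0.04],[0.0,0.0,0.54]],[[-0.71,-0.4,-0.04],[0.0,0.0,0.54]],[[-0.73,-0.37,-0.04],[0.0,0.0,0.53]]]
[[[-0.74,-0.34,-0.05],[0.0,0.0,0.54]],[[-0.75,-0.31,-0.04],[0.0,0.0,0.54]],[[-0.77,-0.28,-0.04],[0.0,0.0,0.54]],[[-0.78,-0.24,-0.05],[0.0,0.0,0.54]],[[-0.79,-0.2,-0.04],[0.0,0.0,0.54]]]
[[[-0.79,-0.18,-0.04],[0.0,0.0,0.54]],[[-0.8,-0.14,-0.05],[0.0,0.0,0.54]],[[-0.81,-0.1,-0.04],[0.0,0.0,0.53]],[[-0.81,-0.07,-0.04],[0.0,0.0,0.54]],[[-0.82,-0.03,-0.04],[0.0,0.0,0.54]]]
[[[-0.81,0.0,-0.05],[0.0,0.0,0.54]],[[-0.82,0.04,-0.04],[0.0,0.0,0.54]],[[-0.81,0.07,-0.04],[0.0,0.0,0.54]],[[-0.81,0.1,-0.05],[0.0,0.0,0.54]],[[-0.8,0.14,-0.04],[0.0,0.0,0.54]]]
[[[-0.79,0.18,-0.04],[0.0,0.0,0.53]],[[-0.79,0.21,-0.05],[0.0,0.0,0.54]],[[-0.78,0.24,-0.04],[0.0,0.0,0.54]],[[-0.76,0.28,-0.04],[0.0,0.0,0.54]],[[-0.76,0.31,-0.04],[0.0,0.0,0.54]]]
[[[-0.74,0.34,-0.05],[0.0,0.0,0.54]],[[-0.72,0.37,-0.04],[0.0,0.0,0.54]],[[-0.71,0.41,-0.04],[0.0,0.0,0.54]],[[-0.69,0.43,-0.05],[0.0,0.0,0.53]],[[-0.67,0.46,-0.04],[0.0,0.0,0.54]]]
```

>>> {"fn": "drive_tool", "kwargs": {"increments": [[[-0.65,-0.49,-0.05],[0,0,0.54]],[[-0.67,-0.46,-0.05],[0,0,0.54]],[[-0.69,-0.43,-0.05],[0,0,0.54]],[[-0.71,-0.4,-0.05],[0,0,0.54]],[[-0.73,-0.37,-0.05],[0,0,0.54]]], "jaw": 1}}

```text
t: 4.32
eef_pos: [297.1, 474.3, 184.0]
tcp_rot: [3.141, -0.0, 2.541]
ft_force: [0.4, 0.8, -0.2]
opening: 0.996
```

>>> {"fn": "drive_tool", "kwargs": {"increments": [[[-0.74,-0.34,-0.05],[0,0,0.54]],[[-0.75,-0.31,-0.05],[0,0,0.54]],[[-0.77,-0.28,-0.05],[0,0,0.54]],[[-0.78,-0.24,-0.05],[0,0,0.54]],[[-0.79,-0.2,-0.05],[0,0,0.54]]]}}

```text
t: 4.73
eef_pos: [360.2, 369.4, 191.6]
tcp_rot: [3.141, 0.0, 2.325]
ft_force: [1.0, -0.1, 0.6]
opening: 1.001
```

>>> {"fn": "drive_tool", "kwargs": {"increments": [[[-0.79,-0.18,-0.05],[0,0,0.54]],[[-0.8,-0.14,-0.05],[0,0,0.54]],[[-0.81,-0.1,-0.05],[0,0,0.54]],[[-0.81,-0.07,-0.05],[0,0,0.54]],[[-0.82,-0.03,-0.05],[0,0,0.54]]]}}

```text
t: 5.15
eef_pos: [423.2, 264.7, 199.1]
tcp_rot: [3.141, -0.0, 2.109]
ft_force: [0.3, 0.3, -0.5]
opening: 1.0
```

>>> {"fn": "drive_tool", "kwargs": {"increments": [[[-0.81,0,-0.05],[0,0,0.54]],[[-0.82,0.04,-0.05],[0,0,0.54]],[[-0.81,0.07,-0.05],[0,0,0.54]],[[-0.81,0.1,-0.05],[0,0,0.54]],[[-0.8,0.14,-0.05],[0,0,0.54]]]}}

```text
t: 5.57
eef_pos: [486.0, 159.9, 206.6]
tcp_rot: [3.141, -0.0, 1.893]
ft_force: [0.1, 1.1, -0.3]
opening: 1.0
```

>>> {"fn": "drive_tool", "kwargs": {"increments": [[[-0.79,0.18,-0.05],[0,0,0.54]],[[-0.79,0.21,-0.05],[0,0,0.54]],[[-0.78,0.24,-0.05],[0,0,0.54]],[[-0.76,0.28,-0.05],[0,0,0.54]],[[-0.76,0.31,-0.05],[0,0,0.54]]]}}

```text
t: 5.98
eef_pos: [549.1, 55.2, 214.0]
tcp_rot: [3.141, -0.0, 1.677]
ft_force: [-0.1, -0.3, -0.3]
opening: 1.003
```

>>> {"fn": "drive_tool", "kwargs": {"increments": [[[-0.74,0.34,-0.05],[0,0,0.54]],[[-0.72,0.37,-0.05],[0,0,0.54]],[[-0.71,0.41,-0.05],[0,0,0.54]],[[-0.69,0.43,-0.05],[0,0,0.54]],[[-0.67,0.46,-0.05],[0,0,0.54]]]}}

```text
t: 6.4
eef_pos: [611.7, -49.6, 221.4]
tcp_rot: [3.141, -0.0, 1.461]
ft_force: [0.7, 0.2, -0.1]
opening: 1.002
```

```bash
python3 -c "
from plan import *
p=env.read_camera('wrist');cv2.imwrite('pics/w1.png',p['pixels']);st()
for t in ['handle','pawl_tail','die_top']: print(t,[(round(d['score'],2),np.round(d['point']).tolist()) for d in env.tip_of(t,p)])
plan(np.array([*W(16,0,0)[:2],121]),Rt(PR[2]+np.pi/2),step=15)"
```

```text
6.45 [613.7 -52.9 221.4] [3.140e+00 1.000e-03 1.456e+00] F [-2.1 -2.4 -0.3] op 0.999
handle [(0.7, [612.0, -47.0, 139.0]), (0.36, [486.0, -336.0, 2.0])]
pawl_tail [(0.62, [732.0, -175.0, 2.0]), (0.58, [634.0, 128.0, 101.0])]
die_top []
d [   1.2    0.7 -100. ] rot [-0.001 -0.    -0.003] N 7
[[[0.0,0.01,0.48],[0.0,0.0,-0.01]],[[0.01,0.0,0.47],[0.0,0.0,0.0]],[[0.0,0.01,0.48],[0.0,0.0,-0.01]],[[0.01,0.0,0.47],[0.0,0.0,0.0]],[[0.0,0.01,0.48],[-0.01,0.0,-0.01]]]
[[[0.0,0.0,0.48],[0.0,0.0,-0.01]],[[0.01,0.01,0.47],[0.0,0.0,0.0]]]
```

View pics/w1.png

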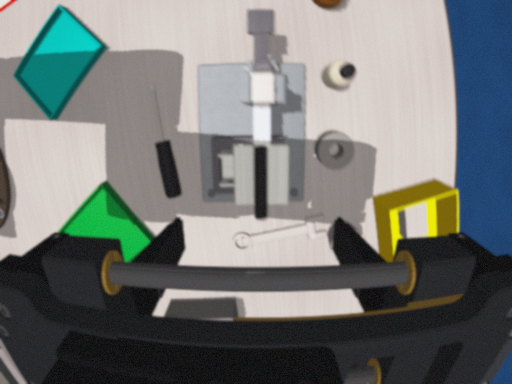

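The wrist view shows the black handle bar at (260,182), centred between the fingers. The estimates agree, so I descend and grip.

>>> {"fn": "drive_tool", "kwargs": {"increments": [[[0,0,0.5],[0,0,0]],[[0,0,0.5],[0,0,0]],[[0,0,0.5],[0,0,0]],[[0,0,0.5],[0,0,0]],[[0,0,0.5],[0,0,0]]]}}

```text
t: 7.02
eef_pos: [610.6, -47.2, 145.9]
tcp_rot: [3.142, -0.0, 1.465]
ft_force: [-0.4, -0.4, 0.2]
opening: 0.997
```

>>> {"fn": "drive_tool", "kwargs": {"increments": [[[0,0,0.5],[0,0,0]],[[0,0,0.35],[0,0,0]],[[0,0,0],[0,0,0]]]}}

```text
t: 7.27
eef_pos: [610.0, -47.5, 119.0]
tcp_rot: [-3.138, -0.0, 1.464]
ft_force: [-0.2, 0.9, -0.8]
opening: 0.997
```

>>> {"fn": "drive_tool", "kwargs": {"increments": [[[0,0,0],[0,0,0]],[[0,0,0],[0,0,0]],[[0,0,0],[0,0,0]],[[0,0,0],[0,0,0]],[[0,0,0],[0,0,0]]], "jaw": -1}}

```text
t: 7.68
eef_pos: [611.4, -48.5, 121.4]
tcp_rot: [3.141, -0.0, 1.463]
ft_force: [-0.5, 0.1, 0.2]
opening: 0.704
```

>>> {"fn": "drive_tool", "kwargs": {"increments": [[[0,0,0],[0,0,0]],[[0,0,0],[0,0,0]],[[0,0,0],[0,0,0]],[[0,0,0],[0,0,0]],[[0,0,0],[0,0,0]]]}}

```text
t: 8.1
eef_pos: [611.3, -48.5, 120.8]
tcp_rot: [3.142, -0.0, 1.463]
ft_force: [-0.2, 0.9, 0.6]
opening: 0.355
```

>>> {"fn": "drive_tool", "kwargs": {"increments": [[[0,0,0],[0,0,0]],[[0,0,0],[0,0,0]],[[0,0,0],[0,0,0]],[[0,0,0],[0,0,0]],[[0,0,0],[0,0,0]]]}}

```text
t: 8.52
eef_pos: [611.2, -48.5, 120.8]
tcp_rot: [3.142, -0.0, 1.463]
ft_force: [0.0, 0.2, 0.8]
opening: 0.021
```

```bash
python3 -c "
from plan import *
st()"
```

```text
8.52 [611.2 -48.5 120.8] [ 3.142 -0.     1.463] F [0.  0.2 0.8] op 0.021
```

The fingers closed to 0.02, where the 14 mm bar should have stopped them at about 0.15. I look before doing anything else.

```bash
python3 -c "
from plan import *
for n in ['scene','wrist','top']:
    p=env.read_camera(n);im=p['pixels']
    if n=='scene': im=cv2.resize(im[120:260,200:340],None,fx=4,fy=4,interpolation=2)
    if n=='top': im=cv2.resize(im[90:220,180:340],None,fx=4,fy=4,interpolation=2)
    cv2.imwrite(f'pics/{n}2.png',im)
st()"
```

```text
8.67 [611.2 -48.5 120.8] [-3.142 -0.     1.463] F [ 0.5 -0.2 -0.1] op 0.004
```

View pics/scene2.png

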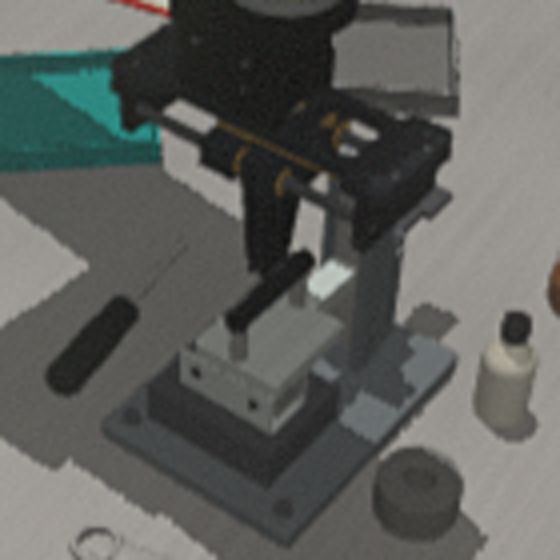

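View pics/wrist2.png

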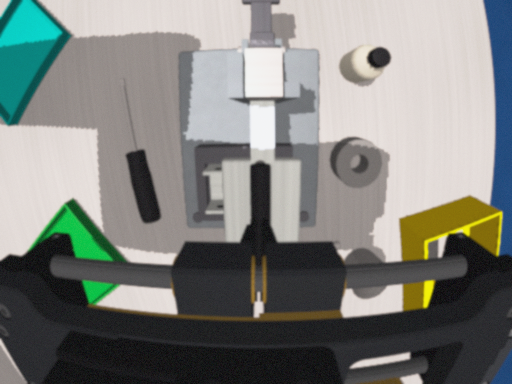

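```bash
python3 -c "
from plan import *
s=env.state()
p=env.read_camera('scene')
q=proj(p,[s['eef_pos'],[611,-48.5,170],*[W(16,y,138) for y in(-38,0,38)],W(16,0,124)]);print(((q-[200,120])*4).round(),q.round(1))
for t in ['handle','punch']: print(t,[(round(d['score'],2),np.round(d['point']).tolist()) for d in env.tip_of(t,p)])
p=env.read_camera('top');q=proj(p,[s['eef_pos'],W(16,0,138)]);print(((q-[180,90])*4).round())
"
```

```text
[[263. 310.]
 [266. 248.]
 [227. 324.]
 [266. 289.]
 [304. 256.]
 [265. 306.]] [[265.7 197.5]
 [266.6 182. ]
 [256.7 201. ]
 [266.5 192.2]
 [275.9 183.9]
 [266.2 196.5]]
handle [(0.87, [614.0, -45.0, 134.0]), (0.36, [466.0, 372.0, 3.0])]
punch [(0.81, [611.0, -46.0, 51.0]), (0.63, [734.0, 194.0, 0.0])]
[[346. 264.]
 [346. 256.]]
```

View pics/top2.png

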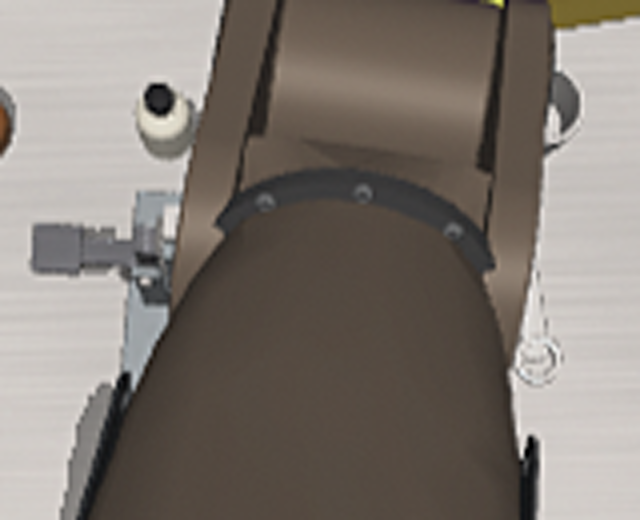

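```bash
cat >> h.py <<'E'
def fproj(p,X):
    X=np.atleast_2d(X).astype(float); W=np.array(p["world_to_cam"]); c=X@W[:3,:3].T+W[:3,3]
    f=192/np.tan(np.radians(p["vertical_fov"])/2)
    r=np.hypot(c[:,0],c[:,1]);th=np.arctan2(r,c[:,2])
    return np.c_[p["cx"]+f*th*c[:,0]/r,p["cy"]+f*th*c[:,1]/r]
E
python3 -c "
from plan import *
s=env.state();st()
p=env.read_camera('wrist')
print(fproj(p,[s['eef_pos'],s['eef_pos']+[0,0,30],*[W(16,y,138) for y in(-38,0,38)],*[W(16,y,145) for y in(-38,0,38)],W(-70,140,15),W(80,140,15),W(48,35,105),W(-14,35,105)]).round())
cv2.imwrite('pics/w3.png',cv2.resize(p['pixels'][130:330,160:360],None,fx=3,fy=3,interpolation=2))
"
```

```text
8.87 [611.3 -48.5 120.9] [ 3.142 -0.     1.463] F [-0.1  0.1 -0.6] op 0.006
[[259. 213.]
 [259. 229.]
 [260. 269.]
 [261. 221.]
 [261. 167.]
 [260. 274.]
 [261. 225.]
 [261. 169.]
 [179.  52.]
 [321.  50.]
 [302. 163.]
 [221. 163.]]
```

View pics/w3.png

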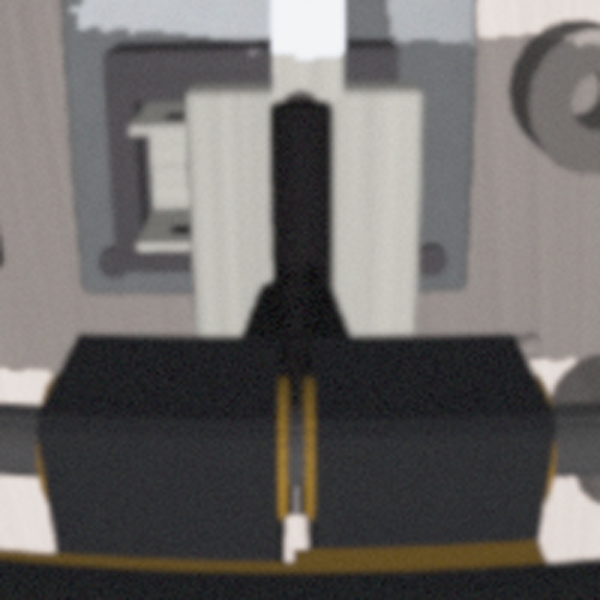

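```bash
python3 -c "
from plan import *
def g(a): return (255*(a/255.)**.45).astype('uint8')
a=cv2.imread('pics/w1.png')[190:290,140:380]; a=cv2.resize(g(a),None,fx=3,fy=3,interpolation=2)
p=env.read_camera('wrist'); b=cv2.resize(g(p['pixels'][190:290,140:380]),None,fx=3,fy=3,interpolation=2)
cv2.imwrite('pics/w4.png',np.vstack([a,b])[:600,:720])
p=env.read_camera('scene');cv2.imwrite('pics/s4.png',cv2.resize(g(p['pixels'][150:230,230:310]),None,fx=7,fy=7,interpolation=2))
"
```

```text
(no output)
```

View pics/w4.png

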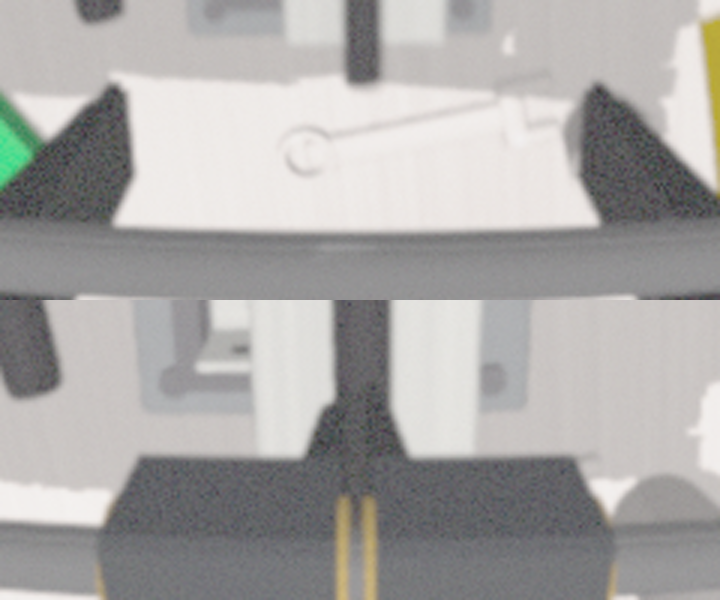

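View pics/s4.png

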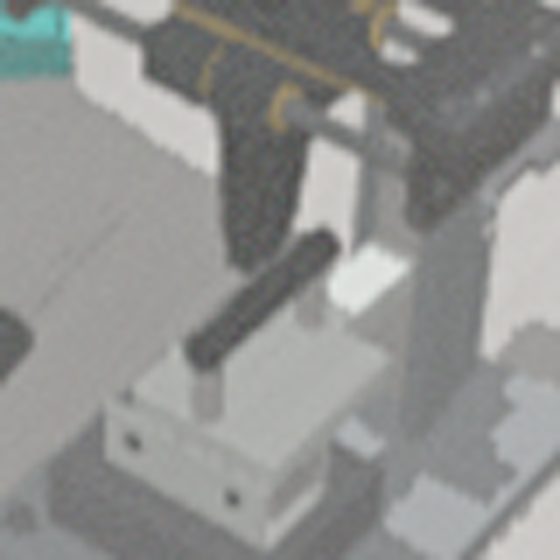

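```bash
python3 -c "
from plan import *
from scipy.optimize import least_squares
p=env.read_camera('wrist');cv2.imwrite('pics/w5.png',cv2.resize(p['pixels'][0:240,110:430],None,fx=2.5,fy=2.5,interpolation=2))
s=env.state();st();print(s['joints'])
w=np.linalg.inv(np.array(p['world_to_cam']));print(w[:3,3])
for t in ['flux','spool','spanner','driver','press','handle','pawl_tail','jar','cup']: print(t,[(round(d['score'],2),np.round(d['point']).tolist()) for d in env.tip_of(t,p)[:2]])
"
```

```text
9.07 [611.3 -48.5 120.8] [ 3.142 -0.     1.463] F [-0.1 -0.2  0.5] op 0.005
[-1.86885579e-01  5.32403295e-01  1.65000568e+00  1.29320407e-04
  9.59131170e-01 -7.89657549e-02]
[619.00591331  27.70289268 328.59861971]
flux [(0.58, [730.0, 66.0, 2.0])]
spool [(0.76, [725.0, -40.0, 1.0])]
spanner []
driver [(0.74, [475.0, 0.0, -2.0])]
press [(0.86, [601.0, -49.0, 3.0])]
handle [(0.93, [613.0, -46.0, 142.0])]
pawl_tail []
jar []
cup [(0.87, [734.0, -177.0, 1.0])]
```

View pics/w5.png

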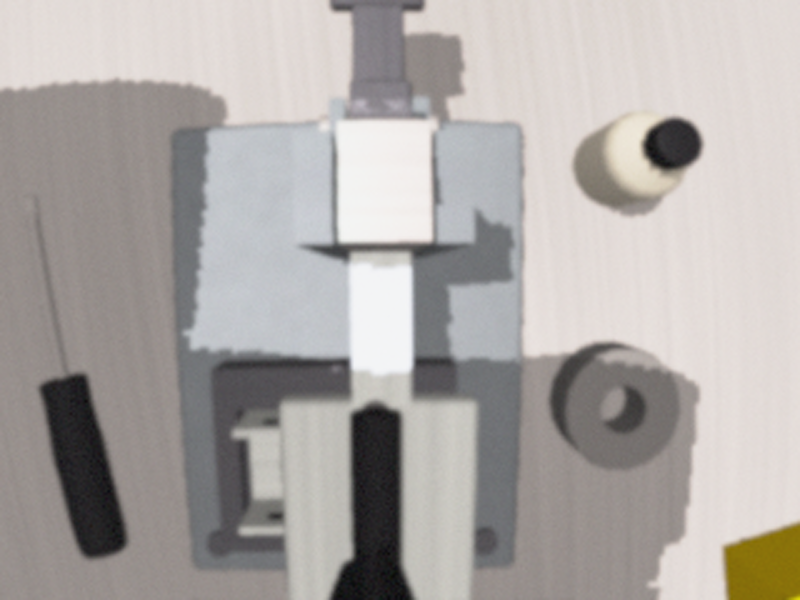

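```bash
python3 -c "
from plan import *
from scipy.optimize import least_squares
p=env.read_camera('wrist')
X=np.array([W(-70,140,15),W(80,140,15),W(-70,-60,15),W(80,-60,15)]);Y=np.array([[180,52],[318,50],[188,226],[315.2,226]])
print(fproj(p,X))
W0=np.array(p['world_to_cam'])
def f(v):
    q=dict(p);w=np.linalg.inv(W0);w[:3,3]+=v[:3];w[:3,:3]=Ro.from_rotvec(v[3:]/1000).as_matrix()@w[:3,:3];q['world_to_cam']=np.linalg.inv(w)
    return np.r_[(fproj(q,X)-Y).ravel(),v/np.array([30,30,30,10,10,10.])]
s=least_squares(f,np.zeros(6));print(s.x,s.fun)
"
```

```text
[[178.59461604  51.99936528]
 [320.6130505   50.48369709]
 [186.28201499 229.40965784]
 [314.99571381 229.58648527]]
[ 0.17008665 -2.55688663  7.28503257  2.69123535  0.51732816 -5.75747268] [-0.11020001  0.19120414  0.70422632 -0.11109113 -0.01279471  0.18811761
 -0.62489112 -0.32187348  0.00566956 -0.08522955  0.24283442  0.26912353
  0.05173282 -0.57574727]
```

>>> {"fn": "drive_tool", "kwargs": {"increments": [[[0,0,0],[0,0,0]],[[0,0,0],[0,0,0]],[[0,0,0],[0,0,0]],[[0,0,0],[0,0,0]],[[0,0,0],[0,0,0]]], "jaw": 0.0}}

```text
t: 9.98
eef_pos: [611.2, -48.5, 120.8]
tcp_rot: [3.142, -0.0, 1.463]
ft_force: [0.4, -0.0, 0.1]
opening: 0.3
```

>>> {"fn": "drive_tool", "kwargs": {"increments": [[[0,0,0],[0,0,0]],[[0,0,0],[0,0,0]],[[0,0,0],[0,0,0]]]}}

```text
t: 10.23
eef_pos: [611.2, -48.5, 120.8]
tcp_rot: [3.142, -0.0, 1.463]
ft_force: [0.3, -0.3, 0.0]
opening: 0.478
```

```bash
python3 -c "
from plan import *
def g(a): return (255*(a/255.)**.45).astype('uint8')
p=env.read_camera('scene');S=7
im=cv2.resize(g(p['pixels']),None,fx=7,fy=7,interpolation=2)
s=env.state();st();e=np.array(s['eef_pos']);R=Ro.from_euler('xyz',s['tcp_rot']);o=s['opening']*95/2
for dz in (0,-19,-78):
  for sg in(-1,1):
    for dx in (-10,10):
      q=(proj(p,e+R.apply([dx,sg*o,dz]))[0]*7).astype(int);cv2.circle(im,tuple(map(int,q)),4,(0,0,255) if dz==0 else (0,255,0),-1)
cv2.imwrite('pics/s6.png',im[1000:1600,1600:2200])
"
```

```text
10.28 [611.3 -48.5 120.8] [ 3.141 -0.     1.463] F [ 0.8 -0.4  0.2] op 0.488
```

View pics/s6.png

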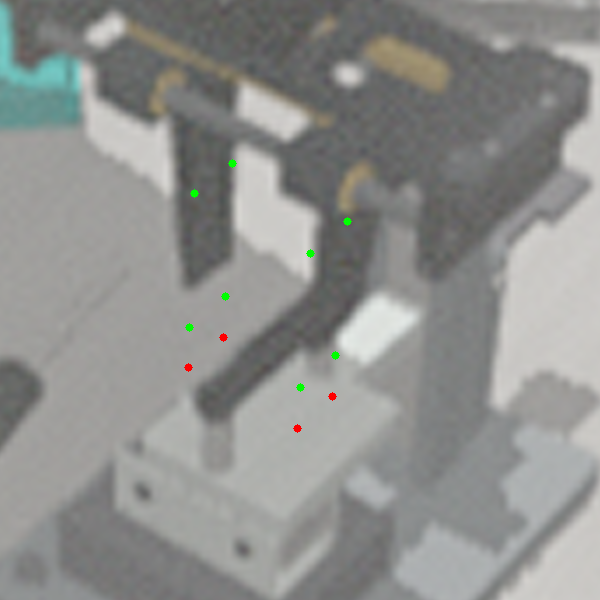

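```bash
python3 -c "
from plan import *
p=env.read_camera('wrist');s=env.state();e=np.array(s['eef_pos']);R=Ro.from_euler('xyz',s['tcp_rot'])
for dz in (0,-10,-20,-35):
  print(dz,[fproj(p,e+R.apply([dx,y,dz]))[0].round().tolist() for dx in(-10,10) for y in(-47.5,47.5)])
"
```

```text
0 [[197.0, 225.0], [321.0, 225.0], [195.0, 200.0], [323.0, 201.0]]
-10 [[195.0, 230.0], [324.0, 231.0], [193.0, 205.0], [326.0, 205.0]]
-20 [[192.0, 236.0], [327.0, 236.0], [190.0, 209.0], [329.0, 210.0]]
-35 [[187.0, 245.0], [331.0, 246.0], [184.0, 217.0], [334.0, 217.0]]
```

All views agree: the real fingertips sit about 35 mm short of the reported TCP. In the scene view the tips are near (187,285) in the crop, against a predicted (188,367), and the wrist view matches an offset of -35 mm. So the fingers shut above the handle and nothing was disturbed. I lower by the missing amount and watch the force.

>>> {"fn": "drive_tool", "kwargs": {"increments": [[[0,0,0.3],[0,0,0]],[[0,0,0.3],[0,0,0]],[[0,0,0.25],[0,0,0]],[[0,0,0.25],[0,0,0]],[[0,0,0],[0,0,0]]]}}

```text
t: 10.75
eef_pos: [610.3, -48.3, 85.7]
tcp_rot: [-3.139, -0.0, 1.463]
ft_force: [-0.5, 0.1, -0.6]
opening: 0.503
```

```bash
cat > look.py <<'E'
from plan import *
import sys
def g(a): return (255*(a/255.)**.45).astype('uint8')
def scene(name,OFF=35,u0=225,v0=140,w=90,S=6.5,cam='scene'):
    p=env.read_camera(cam);im=cv2.resize(g(p['pixels']),None,fx=S,fy=S,interpolation=2)
    s=env.state();e=np.array(s['eef_pos']);R=Ro.from_euler('xyz',s['tcp_rot']);o=s['opening']*95/2
    for sg in(-1,1):
      for dx in (-10,10):
        q=proj(p,e+R.apply([dx,sg*o,-OFF]))[0]*S;cv2.circle(im,(int(q[0]),int(q[1])),3,(0,0,255),-1)
    cv2.imwrite(name,im[int(v0*S):int((v0+w)*S),int(u0*S):int((u0+w)*S)]); st(); return p
E
python3 -c "
from look import *
scene('pics/s7.png')"
```

```text
10.8 [610.8 -48.4  86.6] [-3.14  -0.     1.463] F [-0.5  0.6 -0.1] op 0.497
```

View pics/s7.png

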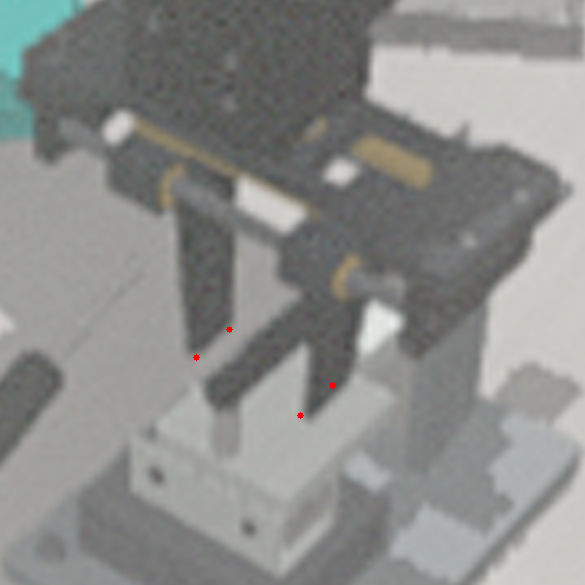

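The fingers now straddle the bar, and the predicted tips at offset 35 match the picture. I close.

>>> {"fn": "drive_tool", "kwargs": {"increments": [[[0,0,0],[0,0,0]],[[0,0,0],[0,0,0]],[[0,0,0],[0,0,0]],[[0,0,0],[0,0,0]],[[0,0,0],[0,0,0]]], "jaw": -1}}

```text
t: 11.22
eef_pos: [611.3, -48.5, 88.1]
tcp_rot: [3.141, -0.0, 1.463]
ft_force: [-0.0, -0.9, 0.3]
opening: 0.205
```

>>> {"fn": "drive_tool", "kwargs": {"increments": [[[0,0,0],[0,0,0]],[[0,0,0],[0,0,0]],[[0,0,0],[0,0,0]],[[0,0,0],[0,0,0]]]}}

```text
t: 11.55
eef_pos: [612.8, -48.7, 88.2]
tcp_rot: [3.138, 0.0, 1.463]
ft_force: [7.7, -0.3, -2.0]
opening: 0.138
```

>>> {"fn": "drive_tool", "kwargs": {"increments": [[[0,0.05,-0.1],[0,0,0]],[[0,0,-0.25],[0,0,0]],[[0,0,-0.3],[0,0,0]],[[0,0,-0.3],[0,0,0]],[[0,0,-0.3],[0,0,0]]]}}

```text
t: 11.97
eef_pos: [612.6, -48.6, 124.6]
tcp_rot: [-3.14, -0.0, 1.463]
ft_force: [6.5, -0.7, -14.5]
opening: 0.136
```

>>> {"fn": "drive_tool", "kwargs": {"increments": [[[0,0,-0.3],[0,0,0]],[[0,0,-0.3],[0,0,0]],[[0,0,-0.3],[0,0,0]],[[0,0,-0.3],[0,0,0]],[[0,0,-0.3],[0,0,0]]]}}

```text
t: 12.38
eef_pos: [612.6, -48.6, 169.6]
tcp_rot: [-3.14, -0.0, 1.463]
ft_force: [6.6, -0.9, -13.9]
opening: 0.14
```

>>> {"fn": "drive_tool", "kwargs": {"increments": [[[0,0,-0.15],[0,0,0]],[[0,0,-0.1],[0,0,0]],[[0,0,-0.1],[0,0,0]],[[0,0,0],[0,0,0]],[[0,0,0],[0,0,0]]]}}

```text
t: 12.8
eef_pos: [612.7, -48.6, 180.8]
tcp_rot: [3.142, -0.0, 1.463]
ft_force: [1.9, 0.5, -5.8]
opening: 0.139
```

```bash
python3 -c "
from look import *
p=scene('pics/s8.png')
for t in ['handle','punch']: print(t,[(round(d['score'],2),np.round(d['point']).tolist()) for d in env.tip_of(t,p)])"
```

```text
12.85 [612.7 -48.6 180.8] [ 3.142 -0.     1.463] F [ 2.8 -0.3 -7.2] op 0.142
handle []
punch [(0.68, [609.0, -46.0, 143.0]), (0.48, [722.0, -174.0, 1.0])]
```

View pics/s8.png

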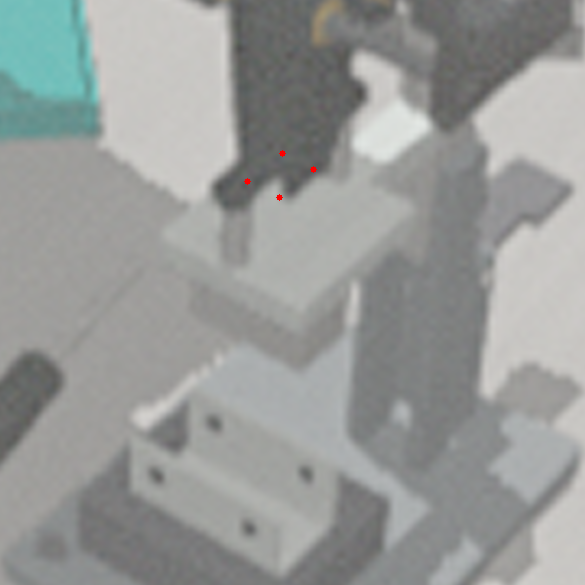

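The plate is up, and its full weight still hangs on the gripper. I ease down slowly and read the force to find the notch.

>>> {"fn": "drive_tool", "kwargs": {"increments": [[[0,0,0.05],[0,0,0]],[[0,0,0.03],[0,0,0]],[[0,0,0],[0,0,0]]]}}

```text
t: 13.2
eef_pos: [612.7, -48.6, 178.4]
tcp_rot: [-3.142, -0.0, 1.463]
ft_force: [1.4, -0.4, -5.0]
opening: 0.141
```

>>> {"fn": "drive_tool", "kwargs": {"increments": [[[0,0,0.05],[0,0,0]],[[0,0,0],[0,0,0]],[[0,0,0],[0,0,0]]]}}

```text
t: 13.45
eef_pos: [612.8, -48.7, 178.0]
tcp_rot: [3.141, 0.0, 1.463]
ft_force: [-2.3, 0.7, 4.4]
opening: 0.138
```

The force reversed at a rise of 90 mm, so the topmost notch is carrying the plate. I release.

>>> {"fn": "drive_tool", "kwargs": {"increments": [[[0,0,0],[0,0,0]],[[0,0,0],[0,0,0]],[[0,0,0],[0,0,0]],[[0,0,0],[0,0,0]]], "jaw": -0.1}}

```text
t: 13.78
eef_pos: [612.7, -48.7, 176.9]
tcp_rot: [3.142, -0.0, 1.463]
ft_force: [-0.2, 0.5, 0.1]
opening: 0.368
```

>>> {"fn": "drive_tool", "kwargs": {"increments": [[[0,0,-0.4],[0,0,0]],[[0,0,-0.6],[0,0,0]],[[0,0,-0.8],[0,0,0]],[[0,0,-0.5],[0,0,0]],[[0,0,0],[0,0,0]]], "jaw": 1}}

```text
t: 14.2
eef_pos: [613.9, -48.8, 249.1]
tcp_rot: [3.137, 0.0, 1.463]
ft_force: [-0.2, 0.0, 0.3]
opening: 0.71
```

```bash
python3 -c "
from look import *
p=scene('pics/s9.png')
for t in ['handle','punch','channel','die_top','pawl_tail']: print(t,[(round(d['score'],2),np.round(d['point']).tolist()) for d in env.tip_of(t,p)])
print(W(16,0,228),W(0,0,33),W(11,0,141))
"
```

```text
14.25 [613.2 -48.7 247. ] [3.139 0.    1.463] F [ 0.7 -0.4 -0.6] op 0.757
handle [(0.71, [615.0, -48.0, 226.0])]
punch [(0.76, [610.0, -46.0, 140.0])]
channel [(0.93, [599.0, -45.0, 33.0]), (0.15, [738.0, 194.0, 1.0])]
die_top [(0.88, [597.0, -46.0, 43.0])]
pawl_tail [(0.46, [635.0, 126.0, 100.0])]
[612.211881  -47.9769147 228.       ] [596.3 -46.3  33. ] [607.23941819 -47.45287886 141.        ]
```

View pics/s9.png

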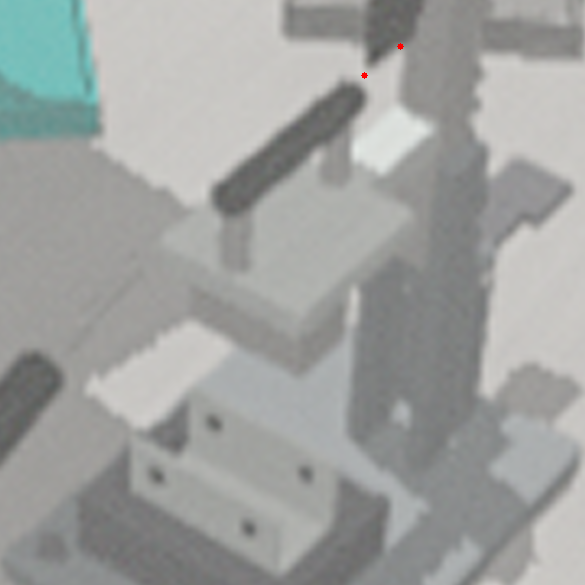

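The plate holds by itself in the topmost notch, with the punch at z 140. Next I go up clear of the handle, then out to the front with the leaning orientation.

```bash
sed -i 's/^PR=.*/PR=(597.2,-46.2,-.105)\nOFF=35./' plan.py
cat >> plan.py <<'E'
def tipplan(T,R1,**k): plan(np.array(T)+R1.apply([0,0,OFF]),R1,**k)
E
python3 -c "
from plan import *
R=Rt(PR[2]+np.pi,-.55)
s=env.state()
import plan as P
o=dict(s); o['eef_pos']=np.array(s['eef_pos'])+[0,0,45]
P.env=type('E',(),{'state':staticmethod(lambda:o)})
tipplan(W(-80,0,255),R)
"
```

```text
d [-76.5   8.9 -64.5] rot [-0.433 -0.432 -1.53 ] N 20
[[[0.0,-0.13,0.11],[-0.27,-0.27,-0.96]],[[0.01,-0.13,0.1],[-0.27,-0.27,-0.95]],[[0.03,-0.13,0.1],[-0.27,-0.27,-0.96]],[[0.04,-0.13,0.1],[-0.27,-0.27,-0.96]],[[0.05,-0.13,0.1],[-0.27,-0.27,-0.95]]]
[[[0.06,-0.13,0.09],[-0.27,-0.27,-0.96]],[[0.07,-0.12,0.08],[-0.27,-0.27,-0.95]],[[0.08,-0.12,0.09],[-0.27,-0.27,-0.96]],[[0.1,-0.11,0.07],[-0.28,-0.27,-0.96]],[[0.1,-0.11,0.08],[-0.27,-0.27,-0.95]]]
[[[0.12,-0.1,0.06],[-0.27,-0.27,-0.96]],[[0.12,-0.1,0.07],[-0.27,-0.27,-0.96]],[[0.13,-0.08,0.06],[-0.27,-0.27,-0.95]],[[0.14,-0.08,0.05],[-0.27,-0.27,-0.96]],[[0.15,-0.07,0.05],[-0.27,-0.27,-0.96]]]
[[[0.15,-0.05,0.04],[-0.27,-0.27,-0.95]],[[0.15,-0.05,0.05],[-0.27,-0.27,-0.96]],[[0.16,-0.03,0.03],[-0.27,-0.27,-0.95]],[[0.17,-0.02,0.03],[-0.27,-0.27,-0.96]],[[0.16,-0.02,0.03],[-0.27,-0.27,-0.96]]]
```

>>> {"fn": "drive_tool", "kwargs": {"increments": [[[0,0,-0.5],[0,0,0]],[[0,0,-0.5],[0,0,0]],[[0,0,-0.5],[0,0,0]]]}}

```text
t: 14.75
eef_pos: [612.5, -48.6, 290.5]
tcp_rot: [-3.14, -0.0, 1.463]
ft_force: [0.1, 0.6, -0.6]
opening: 0.999
```

>>> {"fn": "drive_tool", "kwargs": {"increments": [[[0,-0.13,0.1],[-0.27,-0.27,-0.96]],[[0,-0.13,0.1],[-0.27,-0.27,-0.96]],[[0.03,-0.13,0.1],[-0.27,-0.27,-0.96]],[[0.04,-0.13,0.1],[-0.27,-0.27,-0.96]],[[0.05,-0.13,0.1],[-0.27,-0.27,-0.96]]]}}

```text
t: 15.17
eef_pos: [593.2, -46.5, 274.0]
tcp_rot: [3.057, 0.127, 1.846]
ft_force: [-0.0, -0.4, -0.4]
opening: 1.004
```

>>> {"fn": "drive_tool", "kwargs": {"increments": [[[0.06,-0.13,0.09],[-0.27,-0.27,-0.96]],[[0.07,-0.12,0.08],[-0.27,-0.27,-0.96]],[[0.08,-0.12,0.08],[-0.27,-0.27,-0.96]],[[0.1,-0.11,0.08],[-0.27,-0.27,-0.96]],[[0.1,-0.11,0.08],[-0.27,-0.27,-0.96]]]}}

```text
t: 15.58
eef_pos: [574.2, -44.4, 258.0]
tcp_rot: [3.024, 0.275, 2.224]
ft_force: [-0.2, -0.1, 0.1]
opening: 1.001
```

>>> {"fn": "drive_tool", "kwargs": {"increments": [[[0.12,-0.1,0.06],[-0.27,-0.27,-0.96]],[[0.12,-0.1,0.06],[-0.27,-0.27,-0.96]],[[0.13,-0.08,0.06],[-0.27,-0.27,-0.96]],[[0.14,-0.08,0.05],[-0.27,-0.27,-0.96]],[[0.15,-0.07,0.05],[-0.27,-0.27,-0.96]]]}}

```text
t: 16.0
eef_pos: [554.7, -42.3, 242.2]
tcp_rot: [3.051, 0.424, 2.619]
ft_force: [0.4, -1.4, -0.3]
opening: 0.999
```

>>> {"fn": "drive_tool", "kwargs": {"increments": [[[0.15,-0.05,0.04],[-0.27,-0.27,-0.96]],[[0.15,-0.05,0.04],[-0.27,-0.27,-0.96]],[[0.16,-0.03,0.03],[-0.27,-0.27,-0.96]],[[0.16,-0.02,0.03],[-0.27,-0.27,-0.96]],[[0.16,-0.02,0.03],[-0.27,-0.27,-0.96]]]}}

```text
t: 16.42
eef_pos: [535.9, -40.4, 226.8]
tcp_rot: [-3.139, 0.55, 3.043]
ft_force: [0.0, -0.6, -0.4]
opening: 1.004
```

```bash
python3 -c "
from look import *
p=env.read_camera('wrist');cv2.imwrite('pics/w10.png',p['pixels']);st()
for t in ['channel','die_top','pawl_tail']: print(t,[(round(d['score'],2),np.round(d['point']).tolist()) for d in env.tip_of(t,p)])
R=Rt(PR[2]+np.pi,-.55);T=W(-18,0,53)-R.apply([0,0,80]); print(T)
tipplan(T,R,step=20)
"
```

```text
16.47 [534.7 -40.2 225.8] [-3.133  0.549  3.057] F [ 0.1  0.6 -1.2] op 1.002
channel [(0.98, [596.0, -43.0, 32.0])]
die_top [(0.29, [609.0, -44.0, 137.0])]
pawl_tail [(0.73, [631.0, 131.0, 101.0])]
[537.71444893 -39.93096147 121.20196176]
d [  19.4   -1.1 -136. ] rot [-0.001 -0.001 -0.003] N 7
[[[0.26,0.0,0.6],[0.0,0.0,-0.01]],[[0.26,0.01,0.6],[0.0,-0.01,0.0]],[[0.26,0.0,0.6],[0.0,0.0,-0.01]],[[0.26,0.01,0.6],[-0.01,0.0,0.0]],[[0.26,0.0,0.6],[0.0,0.0,-0.01]]]
[[[0.26,0.0,0.6],[0.0,-0.01,0.0]],[[0.26,0.01,0.61],[0.0,0.0,-0.01]]]
```

View pics/w10.png

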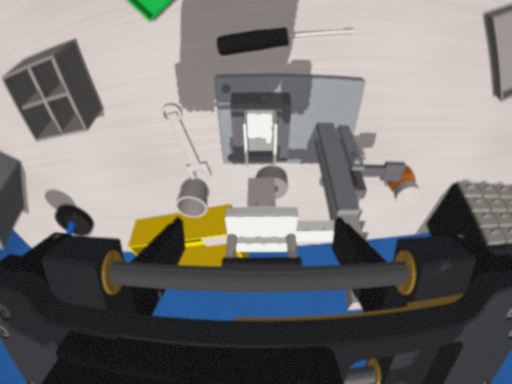

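The wrist view shows the channel in the die at (260,130), laterally centred between the fingers. I descend to the pre-grasp pose.

>>> {"fn": "drive_tool", "kwargs": {"increments": [[[0.26,0,0.6],[0,0,0]],[[0.26,0,0.6],[0,0,0]],[[0.26,0,0.6],[0,0,0]],[[0.26,0,0.6],[0,0,0]],[[0.26,0,0.6],[0,0,0]]]}}

```text
t: 17.03
eef_pos: [550.1, -40.9, 135.3]
tcp_rot: [3.138, 0.549, 3.034]
ft_force: [0.9, 0.4, 0.4]
opening: 0.999
```

>>> {"fn": "drive_tool", "kwargs": {"increments": [[[0.26,0,0.6],[0,0,0]],[[0.26,0,0.6],[0,0,0]],[[0,0,0],[0,0,0]]]}}

```text
t: 17.28
eef_pos: [557.6, -38.5, 111.5]
tcp_rot: [3.13, 0.54, 3.019]
ft_force: [-0.1, -0.5, 0.0]
opening: 1.0
```

```bash
python3 -c "
from look import *
p=env.read_camera('wrist');cv2.imwrite('pics/w11.png',p['pixels'])
for t in ['channel','die_top']: print(t,[(round(d['score'],2),np.round(d['point']).tolist()) for d in env.tip_of(t,p)])
print('pred channel corners',fproj(p,[W(-35,-20,71),W(-35,20,71),W(-14,-20,71),W(-14,20,71),W(-48,-38,45),W(-48,38,45)]).round())
p=scene('pics/s11.png')
R=Rt(PR[2]+np.pi,-.55)
tipplan(W(-18,0,53),R,step=15)
"
```

```text
channel [(0.9, [596.0, -45.0, 30.0]), (0.66, [732.0, -174.0, 2.0])]
die_top []
pred channel corners [[231. 182.]
 [277. 181.]
 [232. 199.]
 [277. 198.]
 [211. 152.]
 [297. 150.]]
17.48 [557.2 -38.9 114.1] [-3.139  0.543  3.044] F [ 0.1  0.  -0. ] op 0.998
d [ 40.3  -7.3 -90.9] rot [ 0.002 -0.007  0.006] N 7
[[[0.06,-0.02,0.47],[0.0,-0.01,0.01]],[[0.06,-0.01,0.47],[0.01,-0.01,0.01]],[[0.05,-0.01,0.47],[0.0,-0.02,0.01]],[[0.06,-0.02,0.47],[0.0,-0.01,0.02]],[[0.06,-0.01,0.47],[0.01,-0.01,0.01]]]
[[[0.06,-0.02,0.48],[0.0,-0.01,0.01]],[[0.06,-0.01,0.47],[0.0,-0.01,0.01]]]
```

View pics/w11.png

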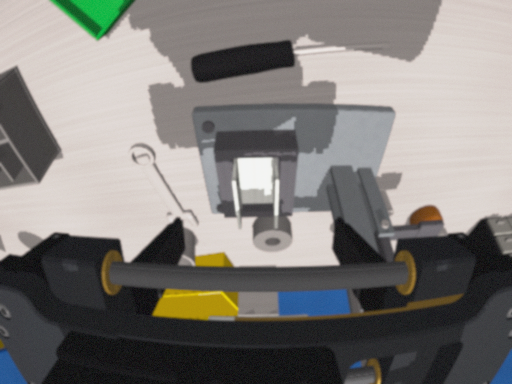

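View pics/s11.png

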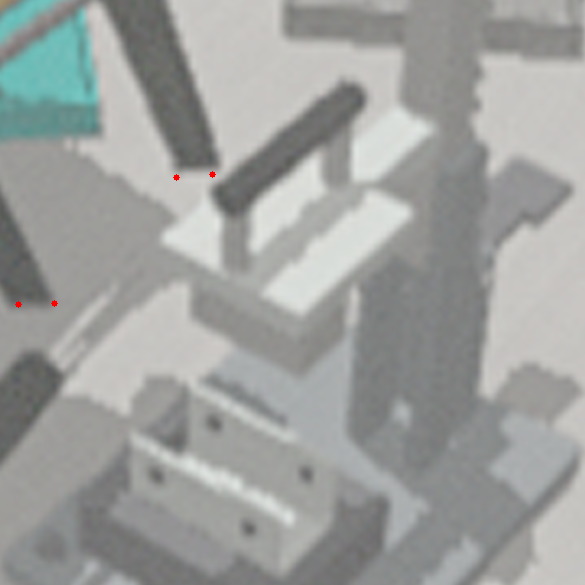

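The tip predictions match the picture, and the channel legs at u 236 and 278 are centred between the fingers. I move in along the lean.

>>> {"fn": "drive_tool", "kwargs": {"increments": [[[0.06,0,0.48],[0,0,0]],[[0.06,0,0.48],[0,0,0]],[[0.06,0,0.48],[0,0,0]],[[0.06,0,0.48],[0,-0.04,0]],[[0.06,-0.03,0.4],[0,-0.04,0]]]}}

```text
t: 17.9
eef_pos: [594.9, -43.4, 72.9]
tcp_rot: [3.139, 0.507, 3.038]
ft_force: [-0.1, -0.1, -0.2]
opening: 1.0
```

>>> {"fn": "drive_tool", "kwargs": {"increments": [[[0.06,0,0.3],[0,0,0]],[[0.06,0,0.2],[0,0,0]],[[0,0,0],[0,0,0]]]}}

```text
t: 18.15
eef_pos: [600.6, -44.0, 63.0]
tcp_rot: [3.137, 0.497, 3.037]
ft_force: [-0.6, 0.5, -0.5]
opening: 1.0
```

```bash
python3 -c "
from look import *
p=env.read_camera('wrist');cv2.imwrite('pics/w12.png',p['pixels'])
p=scene('pics/s12.png')
R=Rt(PR[2]+np.pi,-.55)
tipplan(W(-18,0,53),R,step=5)
"
```

```text
18.25 [600.2 -43.9  63.8] [3.137 0.497 3.037] F [-0.4 -0.2  0.9] op 0.999
d [ -2.7  -2.3 -40.6] rot [ 0.005 -0.053 -0.   ] N 9
[[[0.08,-0.01,0.13],[0.01,-0.07,0.0]],[[0.08,-0.01,0.13],[0.0,-0.08,0.0]],[[0.08,-0.01,0.12],[0.01,-0.07,0.0]],[[0.08,-0.01,0.13],[0.01,-0.07,0.0]],[[0.09,-0.01,0.12],[0.0,-0.08,0.0]]]
[[[0.08,-0.01,0.13],[0.01,-0.07,0.0]],[[0.08,-0.01,0.12],[0.01,-0.07,0.0]],[[0.09,-0.01,0.13],[0.0,-0.07,0.0]],[[0.09,-0.01,0.12],[0.01,-0.08,0.0]]]
```

View pics/s12.png

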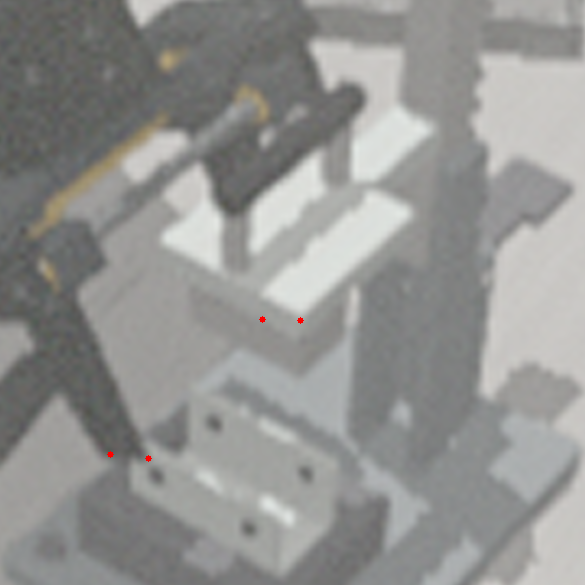

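View pics/w12.png

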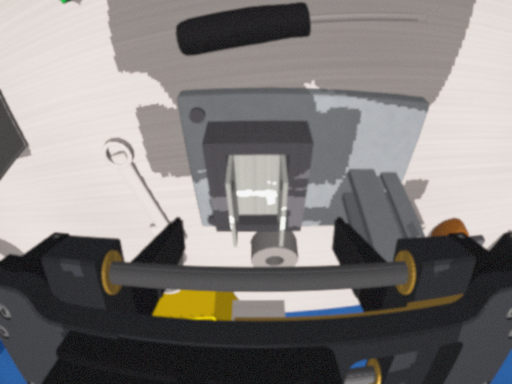

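```bash
python3 -c "
from plan import *
s=env.state();print(s['joints'].round(3),s['qvel'].round(3))"
```

```text
[-0.212  0.495  2.117  1.021  0.065 -2.685] [ 0.    -0.012  0.004  0.003 -0.001  0.   ]
```

The arm is stalling because wrist joint 5 is at its 0.06 limit, with the tool axis in line with the forearm. A smaller lean of about 0.4 rad, gripping slightly further forward, stays clear of both that limit and the plate. I go back and re-orient.

```bash
python3 -c "
from plan import *
R=Rt(PR[2]+np.pi,-.4)
tipplan(W(-32,0,100),R,n=5)
"
```

```text
d [-21.3  -0.3   4. ] rot [0.005 0.097 0.   ] N 5
[[[0.11,-0.02,-0.09],[0.01,0.24,0.0]],[[0.11,-0.01,-0.09],[0.01,0.25,0.0]],[[0.12,-0.02,-0.09],[0.02,0.24,0.0]],[[0.11,-0.02,-0.08],[0.01,0.24,0.0]],[[0.12,-0.01,-0.08],[0.01,0.25,0.0]]]
```

>>> {"fn": "drive_tool", "kwargs": {"increments": [[[0.11,-0.02,-0.09],[0,0.25,0]],[[0.11,-0.02,-0.09],[0,0.25,0]],[[0.11,-0.02,-0.09],[0,0.25,0]],[[0.11,-0.02,-0.09],[0,0.25,0]],[[0.11,-0.02,-0.09],[0,0.25,0]]]}}

```text
t: 18.67
eef_pos: [582.3, -44.0, 68.5]
tcp_rot: [3.135, 0.412, 3.037]
ft_force: [1.0, 0.0, -0.3]
opening: 0.999
```

```bash
cat >> plan.py <<'E'
def tip():
    s=env.state();R=Ro.from_euler("xyz",s["tcp_rot"]);T=np.array(s["eef_pos"])-R.apply([0,0,OFF])
    c,q=np.cos(PR[2]),np.sin(PR[2]);d=T-[PR[0],PR[1],0]
    print("tip press",np.round([c*d[0]+q*d[1],-q*d[0]+c*d[1],d[2]],1),"J",s["joints"].round(3));st()
E
python3 -c "
from plan import *
tip()
R=Rt(PR[2]+np.pi,-.4)
tipplan(W(-26,0,52),R,step=9)
"
```

```text
tip press [-29.1   0.4 100.6] J [-0.216  0.47   2.092  0.294  0.179 -1.963]
18.67 [582.3 -44.   68.5] [3.135 0.412 3.037] F [ 1.   0.  -0.3] op 0.999
d [  2.6  -0.9 -48.8] rot [0.007 0.012 0.001] N 6
[[[0.1,-0.01,0.25],[0.01,0.03,0.0]],[[0.09,0.0,0.26],[0.02,0.02,0.0]],[[0.09,0.0,0.25],[0.01,0.03,0.01]],[[0.1,-0.01,0.26],[0.02,0.02,0.0]],[[0.09,0.0,0.25],[0.01,0.03,0.0]]]
[[[0.09,-0.01,0.26],[0.02,0.03,0.0]]]
```

```bash
python3 -c "
from plan import *
R=Rt(PR[2]+np.pi,-.36)
tipplan(W(-28,.5,52),R,n=7)
"
```

```text
d [ -0.6  -0.1 -49.3] rot [0.007 0.052 0.001] N 7
[[[0.1,0.0,0.21],[0.01,0.09,0.0]],[[0.09,0.0,0.22],[0.02,0.1,0.0]],[[0.1,-0.01,0.21],[0.01,0.09,0.01]],[[0.09,0.0,0.22],[0.01,0.09,0.0]],[[0.09,0.0,0.22],[0.01,0.1,0.0]]]
[[[0.09,0.0,0.21],[0.02,0.09,0.0]],[[0.08,0.0,0.22],[0.01,0.1,0.0]]]
```

>>> {"fn": "drive_tool", "kwargs": {"increments": [[[0.1,0,0.22],[0,0.1,0]],[[0.1,0,0.22],[0,0.1,0]],[[0.1,0,0.22],[0,0.1,0]],[[0.1,0,0.22],[0,0.1,0]],[[0.1,0,0.2],[0,0.1,0]]]}}

```text
t: 19.08
eef_pos: [581.3, -43.4, 31.1]
tcp_rot: [3.134, 0.372, 3.038]
ft_force: [-0.2, 0.3, -0.3]
opening: 1.004
```

```bash
python3 -c "
from look import *
scene('pics/s13.png');tip()
R=Rt(PR[2]+np.pi,-.36)
tipplan(W(-28,.5,52),R,n=3)
p=env.read_camera('wrist');cv2.imwrite('pics/w13.png',p['pixels'])
"
```

```text
19.13 [581.  -43.4  30.2] [3.134 0.37  3.037] F [-0.4  0.8 -1. ] op 1.0
tip press [-29.    0.8  62.8] J [-0.213  0.543  2.09   0.32   0.15  -1.989]
19.13 [581.  -43.4  30.2] [3.134 0.37  3.037] F [-0.4  0.8 -1. ] op 1.0
d [  0.6  -0.7 -11. ] rot [0.008 0.01  0.001] N 3
[[[0.04,-0.01,0.12],[0.03,0.04,0.0]],[[0.03,0.0,0.11],[0.04,0.04,0.01]],[[0.04,-0.01,0.12],[0.03,0.05,0.0]]]
```

View pics/s13.png

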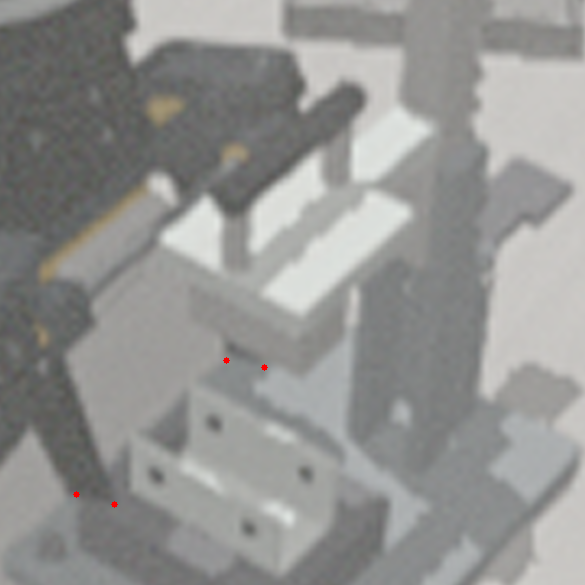

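View pics/w13.png

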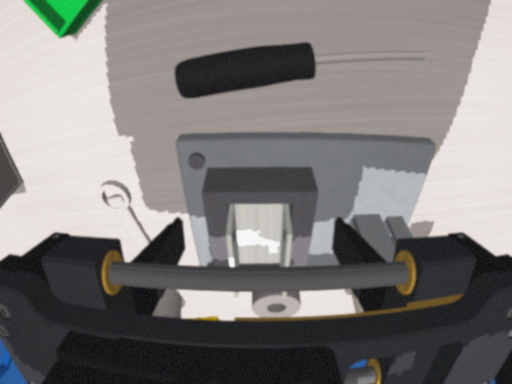

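The fingers flank the channel with the tips at press z 63. I go down another 10 mm, to about 7 mm above the die, and grip.

>>> {"fn": "drive_tool", "kwargs": {"increments": [[[0.03,0,0.12],[0,0.04,0]],[[0.03,0,0.12],[0,0.04,0]],[[0.03,0,0.1],[0,0.04,0]],[[0,0,0],[0,0,0]]]}}

```text
t: 19.52
eef_pos: [582.8, -43.5, 21.4]
tcp_rot: [3.134, 0.363, 3.038]
ft_force: [-0.5, -0.4, 0.5]
opening: 1.001
```

>>> {"fn": "drive_tool", "kwargs": {"increments": [[[0,0,0],[0,0,0]],[[0,0,0],[0,0,0]],[[0,0,0],[0,0,0]],[[0,0,0],[0,0,0]],[[0,0,0],[0,0,0]]], "jaw": -1}}

```text
t: 19.93
eef_pos: [582.8, -43.6, 22.1]
tcp_rot: [3.134, 0.364, 3.038]
ft_force: [0.5, -0.4, 0.3]
opening: 0.704
```

>>> {"fn": "drive_tool", "kwargs": {"increments": [[[0,0,0],[0,0,0]],[[0,0,0],[0,0,0]],[[0,0,0],[0,0,0]],[[0,0,0],[0,0,0]],[[0,0,0],[0,0,0]]]}}

```text
t: 20.35
eef_pos: [582.8, -43.5, 22.0]
tcp_rot: [3.134, 0.364, 3.038]
ft_force: [-1.0, -0.3, 0.3]
opening: 0.419
```

```bash
python3 -c "
from look import *
scene('pics/s14.png');tip()
"
```

```text
20.4 [582.8 -43.5  21.9] [3.134 0.364 3.038] F [-0.7  1.   1. ] op 0.418
tip press [-27.1   0.9  54.6] J [-0.212  0.56   2.085  0.327  0.142 -1.996]
20.4 [582.8 -43.5  21.9] [3.134 0.364 3.038] F [-0.7  1.   1. ] op 0.418
```

View pics/s14.png

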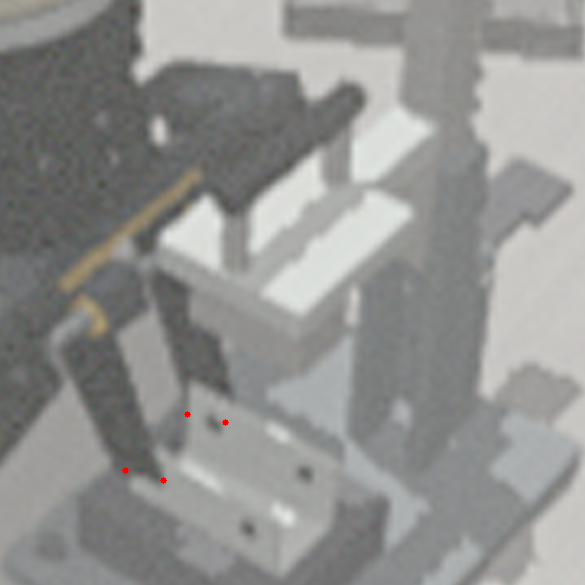

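The jaws stopped at 39.7 mm, the channel's width. I lift slowly straight up.

>>> {"fn": "drive_tool", "kwargs": {"increments": [[[-0.03,0,-0.09],[0,0,0]],[[-0.05,0,-0.12],[0,0,0]],[[-0.05,0,-0.14],[0,0,0]],[[-0.05,0,-0.14],[0,0,0]],[[-0.05,0,-0.14],[0,0,0]]]}}

```text
t: 20.82
eef_pos: [582.5, -43.7, 42.7]
tcp_rot: [3.134, 0.364, 3.038]
ft_force: [0.3, 0.6, -0.7]
opening: 0.417
```

```bash
python3 -c "
from look import *
scene('pics/s15.png');tip()
"
```

```text
20.87 [582.8 -43.7  43.4] [3.134 0.365 3.038] F [ 0.2  0.6 -1. ] op 0.417
tip press [-27.    0.7  76.1] J [-0.212  0.519  2.073  0.241  0.193 -1.909]
20.87 [582.8 -43.7  43.4] [3.134 0.365 3.038] F [ 0.2  0.6 -1. ] op 0.417
```

View pics/s15.png

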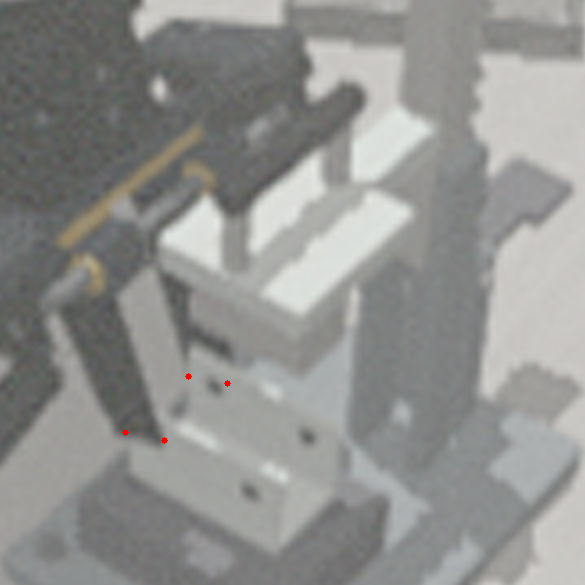

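It's out of the die and nearly level. I lift a bit more, then pull out to the front.

>>> {"fn": "drive_tool", "kwargs": {"increments": [[[-0.05,0,-0.14],[0,0,0]],[[-0.07,0,-0.18],[0,0,0]],[[-0.08,0,-0.2],[0,0,0]],[[-0.05,0,-0.14],[0,0,0]],[[0.05,0,-0.1],[0,0,0]]]}}

```text
t: 21.28
eef_pos: [580.5, -43.7, 66.5]
tcp_rot: [3.134, 0.365, 3.038]
ft_force: [0.1, -0.2, -0.9]
opening: 0.418
```

```bash
python3 -c "
from look import *
scene('pics/s16.png');tip()
R=Rt(PR[2]+np.pi,-.364)
tipplan(W(-95,.7,115),R,step=12)
"
```

```text
21.33 [579.8 -43.5  66.4] [3.134 0.365 3.038] F [-0.1 -0.2 -0.8] op 0.415
tip press [-30.1   0.6  99.1] J [-0.213  0.474  2.062  0.19   0.247 -1.857]
21.33 [579.8 -43.5  66.4] [3.134 0.365 3.038] F [-0.1 -0.2 -0.8] op 0.415
d [-64.6   6.7  15.9] rot [0.008 0.001 0.001] N 6
[[[0.31,0.0,-0.21],[0.02,0.0,0.0]],[[0.3,0.0,-0.21],[0.01,0.0,0.0]],[[0.31,0.0,-0.21],[0.02,0.0,0.01]],[[0.3,0.0,-0.21],[0.01,0.0,0.0]],[[0.31,0.0,-0.21],[0.02,0.01,0.0]]]
[[[0.3,0.0,-0.22],[0.02,0.0,0.0]]]
```

View pics/s16.png

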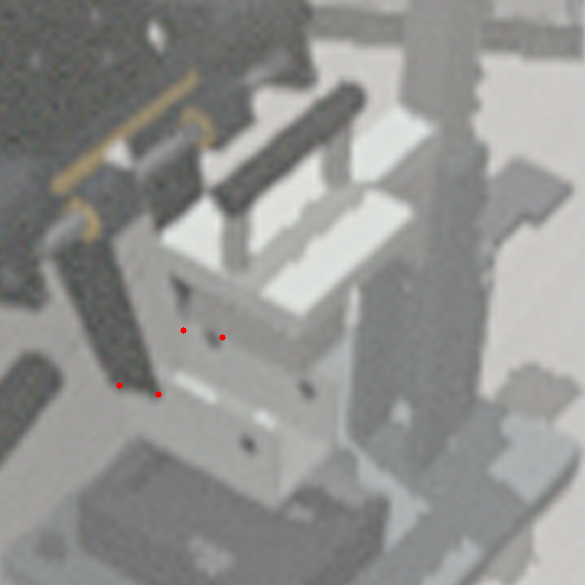

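>>> {"fn": "drive_tool", "kwargs": {"increments": [[[0.2,0,-0.14],[0,0,0]],[[0.3,0,-0.21],[0,0,0]],[[0.3,0,-0.21],[0,0,0]],[[0.3,0,-0.21],[0,0,0]],[[0.3,0,-0.21],[0,0,0]]]}}

```text
t: 21.75
eef_pos: [529.0, -38.4, 78.2]
tcp_rot: [3.134, 0.363, 3.038]
ft_force: [-1.0, -0.3, -0.7]
opening: 0.419
```

>>> {"fn": "drive_tool", "kwargs": {"increments": [[[0.3,0,-0.25],[0,0,0]],[[0.15,0,-0.3],[0,0,0]],[[0,0,-0.4],[0,0,0]],[[-0.1,0,-0.4],[0,0,0]]]}}

```text
t: 22.08
eef_pos: [505.0, -36.3, 112.7]
tcp_rot: [3.134, 0.363, 3.037]
ft_force: [0.4, 0.3, -0.4]
opening: 0.416
```

```bash
python3 -c "
from look import *
p=scene('pics/s17.png',u0=205);tip()
p=env.read_camera('top');cv2.imwrite('pics/t17.png',cv2.resize(p['pixels'][100:300,40:300],None,fx=3,fy=3,interpolation=2))
"
```

```text
22.13 [506.2 -36.5 115. ] [3.135 0.366 3.038] F [ 0.1 -0.7  1.5] op 0.414
tip press [-104.    -0.2  147.7] J [-0.235  0.303  2.184  0.184  0.297 -1.87 ]
22.13 [506.2 -36.5 115. ] [3.135 0.366 3.038] F [ 0.1 -0.7  1.5] op 0.414
```

View pics/s17.png

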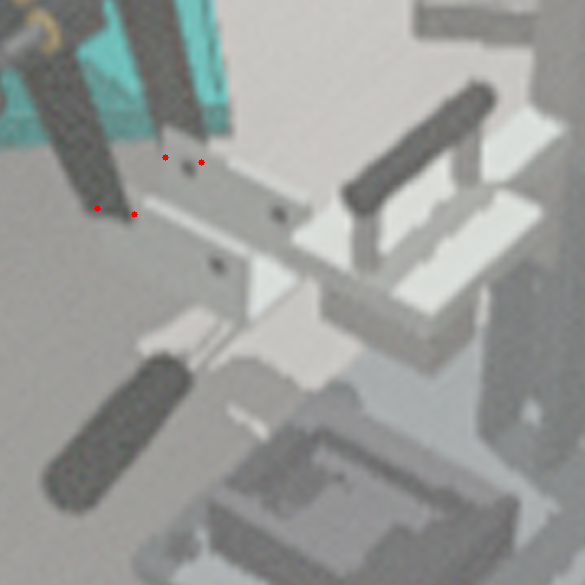

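The channel is clear of the press and held level. Now I carry it to above the tray, with its axis turned parallel to the tray's long side.

```bash
python3 -c "
from plan import *
R=Rt(.5+np.pi,-.364)
tipplan([454.8,363.9,100],R,n=20)
"
```

```text
d [-41.  406.5 -46.8] rot [-0.209  0.005 -0.564] N 20
[[[0.16,0.67,0.03],[-0.13,0.0,-0.35]],[[0.14,0.67,0.03],[-0.13,0.01,-0.35]],[[0.11,0.67,0.04],[-0.13,0.0,-0.36]],[[0.1,0.68,0.05],[-0.13,0.0,-0.35]],[[0.09,0.67,0.06],[-0.13,0.0,-0.35]]]
[[[0.06,0.68,0.06],[-0.13,0.01,-0.35]],[[0.04,0.68,0.07],[-0.14,0.0,-0.36]],[[0.02,0.69,0.08],[-0.13,0.0,-0.35]],[[0.01,0.68,0.09],[-0.13,0.01,-0.35]],[[-0.02,0.67,0.09],[-0.13,0.0,-0.35]]]
[[[-0.03,0.68,0.1],[-0.13,0.0,-0.36]],[[-0.05,0.68,0.1],[-0.13,0.01,-0.35]],[[-0.08,0.67,0.11],[-0.13,0.0,-0.35]],[[-0.09,0.67,0.12],[-0.13,0.0,-0.35]],[[-0.11,0.66,0.13],[-0.13,0.0,-0.36]]]
[[[-0.13,0.66,0.14],[-0.13,0.01,-0.35]],[[-0.14,0.66,0.14],[-0.13,0.0,-0.35]],[[-0.17,0.64,0.14],[-0.13,0.0,-0.35]],[[-0.18,0.65,0.16],[-0.13,0.01,-0.36]],[[-0.21,0.63,0.16],[-0.13,0.0,-0.35]]]
```

>>> {"fn": "drive_tool", "kwargs": {"increments": [[[0.08,0.33,0],[-0.06,0,-0.17]],[[0.14,0.67,0.03],[-0.13,0,-0.35]],[[0.11,0.67,0.04],[-0.13,0,-0.35]],[[0.1,0.68,0.05],[-0.13,0,-0.35]],[[0.09,0.67,0.06],[-0.13,0,-0.35]]]}}

```text
t: 22.6
eef_pos: [497.5, 56.3, 101.3]
tcp_rot: [3.136, 0.363, -3.109]
ft_force: [1.2, -0.0, -0.4]
opening: 0.42
```

>>> {"fn": "drive_tool", "kwargs": {"increments": [[[0.06,0.68,0.06],[-0.13,0,-0.35]],[[0.04,0.68,0.07],[-0.13,0,-0.35]],[[0.02,0.68,0.08],[-0.13,0,-0.35]],[[0.01,0.68,0.09],[-0.13,0,-0.35]],[[-0.02,0.67,0.09],[-0.13,0,-0.35]]]}}

```text
t: 23.02
eef_pos: [489.0, 157.9, 89.5]
tcp_rot: [3.137, 0.364, -2.959]
ft_force: [-0.2, -0.2, -1.0]
opening: 0.418
```

>>> {"fn": "drive_tool", "kwargs": {"increments": [[[-0.03,0.68,0.1],[-0.13,0,-0.35]],[[-0.05,0.68,0.1],[-0.13,0,-0.35]],[[-0.08,0.67,0.11],[-0.13,0,-0.35]],[[-0.09,0.67,0.12],[-0.13,0,-0.35]],[[-0.11,0.66,0.13],[-0.13,0,-0.35]]]}}

```text
t: 23.43
eef_pos: [480.4, 259.7, 78.0]
tcp_rot: [3.139, 0.364, -2.809]
ft_force: [0.1, 0.6, -0.2]
opening: 0.417
```

>>> {"fn": "drive_tool", "kwargs": {"increments": [[[-0.13,0.66,0.14],[-0.13,0,-0.35]],[[-0.14,0.66,0.14],[-0.13,0,-0.35]],[[-0.17,0.64,0.14],[-0.13,0,-0.35]],[[-0.18,0.65,0.16],[-0.13,0,-0.35]],[[-0.1,0.4,0.1],[-0.1,0,-0.25]]]}}

```text
t: 23.85
eef_pos: [471.9, 354.2, 66.8]
tcp_rot: [3.14, 0.365, -2.667]
ft_force: [0.9, -0.1, -0.8]
opening: 0.42
```

```bash
python3 -c "
from look import *
tip()
R=Rt(.5+np.pi,-.364)
tipplan([454.8,363.9,60],R,n=5)
p=scene('pics/s18.png',u0=255,v0=70)
for t in ['channel','tray']: print(t,[(round(d['score'],2),np.round(d['point']).tolist()) for d in env.tip_of(t,p)])
p=env.read_camera('wrist');cv2.imwrite('pics/w18.png',p['pixels'])
"
```

```text
tip press [-177.   378.2   99.5] J [ 0.544  0.484  2.038 -0.089  0.256 -1.42 ]
23.85 [471.9 354.2  66.8] [ 3.14   0.365 -2.667] F [ 0.9 -0.1 -0.8] op 0.42
d [ -6.1  15.6 -39.5] rot [-0.007  0.001 -0.024] N 5
[[[0.08,0.11,0.25],[-0.02,0.0,-0.06]],[[0.09,0.11,0.25],[-0.01,0.01,-0.06]],[[0.08,0.11,0.25],[-0.02,0.0,-0.06]],[[0.08,0.11,0.25],[-0.02,0.0,-0.06]],[[0.08,0.12,0.25],[-0.02,0.0,-0.05]]]
23.9 [471.8 355.1  66.7] [ 3.139  0.365 -2.665] F [-0.3  0.8 -1.3] op 0.416
channel [(0.54, [596.0, -47.0, -4.0]), (0.52, [484.0, 362.0, 82.0])]
tray [(0.94, [333.0, -143.0, -2.0]), (0.7, [302.0, 165.0, 3.0]), (0.65, [466.0, 373.0, 3.0])]
```

View pics/s18.png

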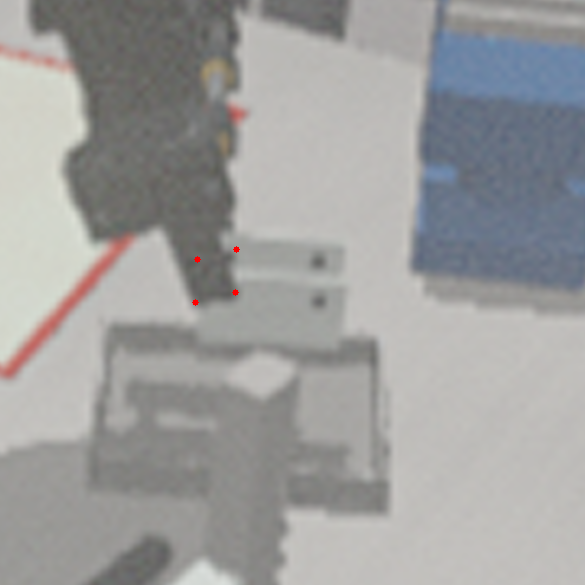

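View pics/w18.png

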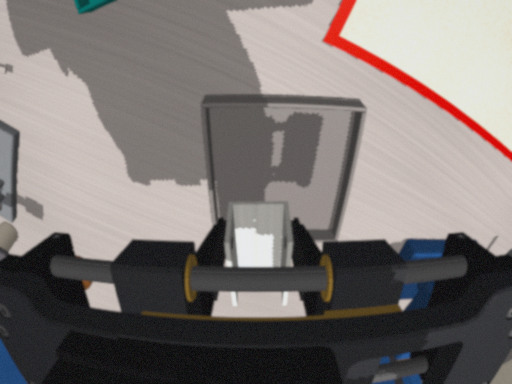

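The channel is held over the tray's edge at (258,240), with the tray centred near u 282 in the wrist view. I shift by the planned 16 mm and lower.

>>> {"fn": "drive_tool", "kwargs": {"increments": [[[0.08,0.11,0.25],[0,0,-0.06]],[[0.08,0.11,0.25],[0,0,-0.06]],[[0.08,0.11,0.25],[0,0,-0.06]],[[0.08,0.11,0.25],[0,0,-0.06]],[[0.08,0.11,0.25],[0,0,-0.06]]]}}

```text
t: 24.47
eef_pos: [466.9, 367.7, 27.4]
tcp_rot: [-3.134, 0.365, -2.644]
ft_force: [0.1, -1.0, -1.8]
opening: 0.416
```

>>> {"fn": "drive_tool", "kwargs": {"increments": [[[0.1,0,0.25],[0,0,0]],[[0.08,0,0.2],[0,0,0]],[[0.05,0,0.12],[0,0,0]],[[0,0,0],[0,0,0]]]}}

```text
t: 24.8
eef_pos: [466.4, 367.2, 8.7]
tcp_rot: [-3.134, 0.364, -2.644]
ft_force: [-0.1, -0.4, -1.5]
opening: 0.417
```

```bash
python3 -c "
from look import *
tip()
R=Rt(.5+np.pi,-.364)
tipplan([454.8,363.9,25.6],R,n=5)
p=scene('pics/s19.png',u0=255,v0=90)
p=env.read_camera('wrist');cv2.imwrite('pics/w19.png',p['pixels'])
"
```

```text
tip press [-183.8  390.6   41.4] J [ 0.574  0.595  2.065 -0.283  0.125 -1.218]
24.8 [466.4 367.2   8.7] [-3.134  0.364 -2.644] F [-0.1 -0.4 -1.5] op 0.417
d [ -0.7   2.7 -15.8] rot [-0.008 -0.    -0.003] N 5
[[[0.03,0.02,0.1],[-0.02,0.0,-0.01]],[[0.04,0.02,0.1],[-0.02,0.0,0.0]],[[0.03,0.02,0.1],[-0.02,0.0,-0.01]],[[0.03,0.01,0.1],[-0.02,0.0,-0.01]],[[0.04,0.02,0.1],[-0.03,0.0,0.0]]]
24.85 [466.7 367.3   9.3] [-3.134  0.365 -2.644] F [-0.4  0.3 -1.1] op 0.418
```

View pics/s19.png

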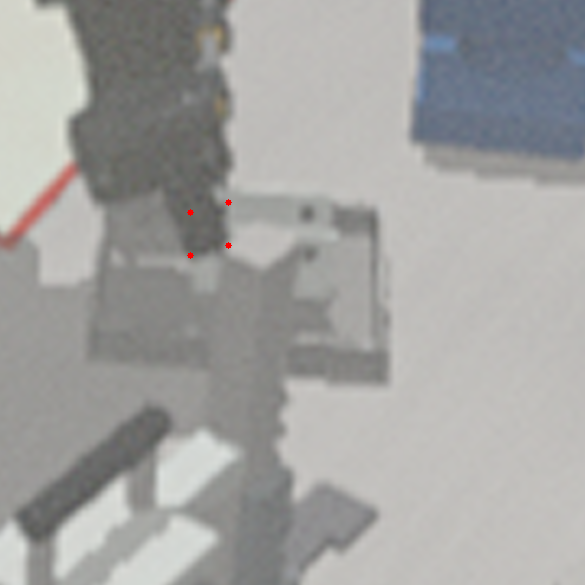

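View pics/w19.png

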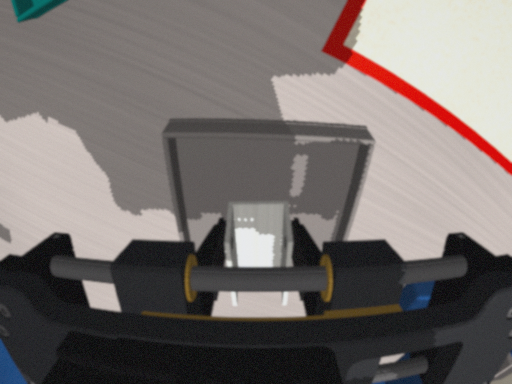

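>>> {"fn": "drive_tool", "kwargs": {"increments": [[[0.04,0,0.1],[0,0,0]],[[0.04,0,0.1],[0,0,0]],[[0.04,0,0.1],[0,0,0]],[[0.03,0,0.08],[0,0,0]],[[0,0,0],[0,0,0]]]}}

```text
t: 25.32
eef_pos: [466.7, 367.3, -2.7]
tcp_rot: [-3.134, 0.365, -2.644]
ft_force: [-0.6, 0.5, -0.6]
opening: 0.416
```

>>> {"fn": "drive_tool", "kwargs": {"increments": [[[0.02,0,0.04],[0,0,0]],[[0,0,0],[0,0,0]]]}}

```text
t: 25.48
eef_pos: [466.7, 367.4, -3.6]
tcp_rot: [-3.134, 0.366, -2.644]
ft_force: [-0.0, -0.3, -1.1]
opening: 0.419
```

>>> {"fn": "drive_tool", "kwargs": {"increments": [[[0.02,0,0.04],[0,0,0]],[[0,0,0],[0,0,0]]]}}

```text
t: 25.65
eef_pos: [466.6, 367.3, -4.9]
tcp_rot: [-3.134, 0.366, -2.644]
ft_force: [-0.6, -0.5, -1.7]
opening: 0.415
```

>>> {"fn": "drive_tool", "kwargs": {"increments": [[[0.02,0,0.04],[0,0,0]],[[0,0,0],[0,0,0]]]}}

```text
t: 25.82
eef_pos: [466.5, 367.2, -6.3]
tcp_rot: [-3.134, 0.366, -2.644]
ft_force: [-0.1, -0.2, -0.5]
opening: 0.421
```

>>> {"fn": "drive_tool", "kwargs": {"increments": [[[0.02,0,0.04],[0,0,0]],[[0,0,0],[0,0,0]]]}}

```text
t: 25.98
eef_pos: [466.5, 367.1, -7.0]
tcp_rot: [-3.134, 0.367, -2.644]
ft_force: [-1.6, -2.2, 5.6]
opening: 0.418
```

>>> {"fn": "drive_tool", "kwargs": {"increments": [[[0.02,0,0.04],[0,0,0]],[[0,0,0],[0,0,0]]]}}

```text
t: 26.15
eef_pos: [466.8, 366.9, -7.4]
tcp_rot: [-3.134, 0.368, -2.644]
ft_force: [-5.3, -6.6, 19.2]
opening: 0.42
```

Contact came exactly where predicted, at eef z -7. I relax slightly and open part way so the fingers stay clear of the tray walls.

>>> {"fn": "drive_tool", "kwargs": {"increments": [[[-0.01,0,-0.03],[0,0,0]],[[0,0,0],[0,0,0]]]}}

```text
t: 26.32
eef_pos: [466.5, 367.2, -7.4]
tcp_rot: [-3.134, 0.367, -2.644]
ft_force: [-3.9, -3.4, 11.1]
opening: 0.413
```

>>> {"fn": "drive_tool", "kwargs": {"increments": [[[0,0,0],[0,0,0]],[[0,0,0],[0,0,0]],[[0,0,0],[0,0,0]],[[0,0,0],[0,0,0]],[[0,0,0],[0,0,0]]], "jaw": 0.2}}

```text
t: 26.73
eef_pos: [466.3, 367.1, -8.0]
tcp_rot: [-3.134, 0.366, -2.644]
ft_force: [-0.3, 0.5, 0.9]
opening: 0.6
```

```bash
python3 -c "
from look import *
tip()
p=scene('pics/s20.png',u0=255,v0=90)
p=env.read_camera('wrist');cv2.imwrite('pics/w20.png',p['pixels'])
"
```

```text
tip press [-184.   390.4   24.7] J [ 0.574  0.627  2.074 -0.429  0.083 -1.071]
26.73 [466.3 367.1  -8. ] [-3.134  0.366 -2.644] F [-0.3  0.5  0.9] op 0.6
26.78 [466.3 367.1  -8. ] [-3.134  0.366 -2.644] F [-1.  -0.2  0.6] op 0.599
```

View pics/w20.png

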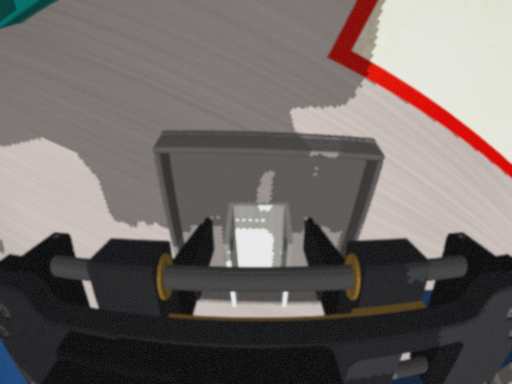

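View pics/s20.png

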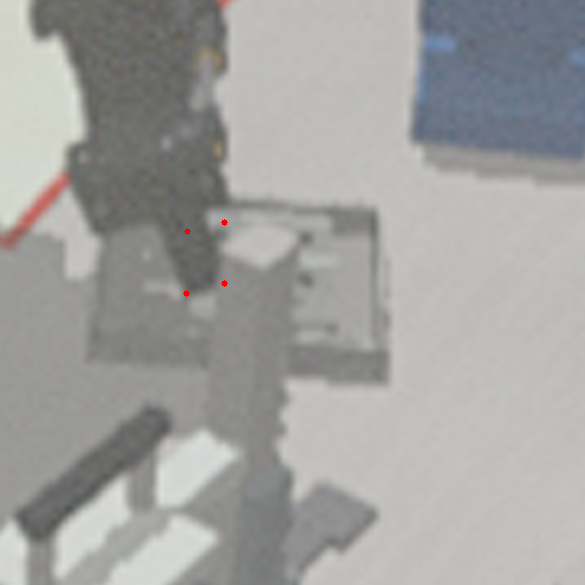

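>>> {"fn": "drive_tool", "kwargs": {"increments": [[[0,0,-0.2],[0,0,0]],[[0,0,-0.4],[0,0,0]],[[0,0,-0.7],[0,0,0]],[[0,0,-0.9],[0,0,0]],[[0,0,-0.9],[0,0,0]]]}}

```text
t: 27.25
eef_pos: [436.0, 351.5, 79.3]
tcp_rot: [-3.135, 0.364, -2.644]
ft_force: [-0.5, -0.4, 0.2]
opening: 0.6
```

>>> {"fn": "drive_tool", "kwargs": {"increments": [[[0,0,-0.9],[0,0,0]],[[0,0,-0.9],[0,0,0]],[[0,0,-0.5],[0,0,0]],[[0,0,0],[0,0,0]]], "jaw": -1}}

```text
t: 27.58
eef_pos: [414.9, 340.8, 146.5]
tcp_rot: [-3.135, 0.37, -2.644]
ft_force: [-0.7, 0.0, -0.1]
opening: 0.373
```

```bash
python3 -c "
from look import *
tip()
p=scene('pics/s21.png',u0=255,v0=90)
for t in ['channel','tray','pawl_tail','handle']: print(t,[(round(d['score'],2),np.round(d['point']).tolist()) for d in env.tip_of(t,p)])
p=env.read_camera('wrist');cv2.imwrite('pics/w21.png',p['pixels'])
for t in ['channel','tray','pawl_tail']: print(t,[(round(d['score'],2),np.round(d['point']).tolist()) for d in env.tip_of(t,p)])
"
```

```text
tip press [-232.4  358.8  179.1] J [ 0.588  0.287  2.08  -0.1    0.408 -1.395]
27.58 [414.9 340.8 146.5] [-3.135  0.37  -2.644] F [-0.7  0.  -0.1] op 0.373
27.63 [415.  340.7 144.9] [-3.135  0.369 -2.644] F [-0.1  0.   0.1] op 0.335
channel [(0.21, [609.0, -48.0, 142.0])]
tray [(0.91, [303.0, 162.0, -0.0]), (0.91, [334.0, -143.0, -2.0]), (0.66, [466.0, 372.0, 1.0])]
pawl_tail [(0.66, [636.0, 126.0, 103.0])]
handle [(0.61, [616.0, -45.0, 228.0])]
channel [(0.75, [480.0, 375.0, 1.0])]
tray []
pawl_tail [(0.86, [634.0, 130.0, 101.0])]
```

View pics/w21.png

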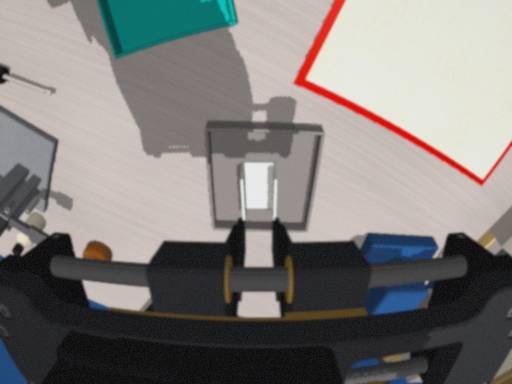

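View pics/s21.png

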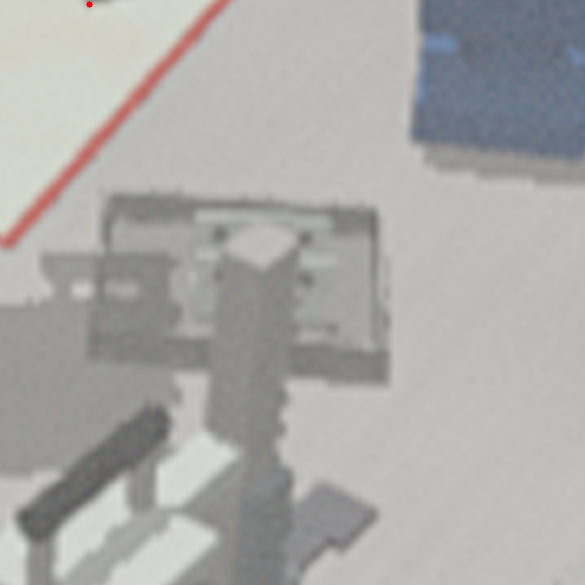

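The channel stands upright in the grey tray, at (258,185) in the wrist view and about (480,375) in the world. Now I move to the pawl tail at about (634,128,101), tool vertical with fingers shut.

```bash
python3 -c "
from plan import *
R=Rt(PR[2]+np.pi/2,0)
tipplan([634,128,140],R,n=30)
"
```

```text
d [ 219.3 -212.4  -37.6] rot [0.391 0.216 2.143] N 30
[[[-0.08,-0.32,0.08],[0.16,0.09,0.89]],[[-0.1,-0.32,0.08],[0.17,0.09,0.9]],[[-0.13,-0.3,0.08],[0.16,0.09,0.89]],[[-0.15,-0.3,0.09],[0.16,0.09,0.89]],[[-0.17,-0.28,0.09],[0.16,0.09,0.89]]]
[[[-0.19,-0.27,0.09],[0.17,0.09,0.9]],[[-0.21,-0.26,0.1],[0.16,0.09,0.89]],[[-0.22,-0.23,0.09],[0.16,0.09,0.89]],[[-0.25,-0.22,0.1],[0.17,0.09,0.9]],[[-0.26,-0.2,0.1],[0.16,0.09,0.89]]]
[[[-0.27,-0.18,0.1],[0.16,0.09,0.89]],[[-0.29,-0.15,0.1],[0.16,0.09,0.9]],[[-0.3,-0.14,0.09],[0.17,0.09,0.89]],[[-0.31,-0.11,0.1],[0.16,0.09,0.89]],[[-0.31,-0.09,0.1],[0.16,0.09,0.89]]]
[[[-0.32,-0.07,0.09],[0.17,0.09,0.9]],[[-0.33,-0.04,0.1],[0.16,0.09,0.89]],[[-0.33,-0.01,0.09],[0.16,0.09,0.89]],[[-0.33,0.01,0.09],[0.16,0.09,0.9]],[[-0.33,0.03,0.09],[0.17,0.09,0.89]]]
[[[-0.32,0.06,0.08],[0.16,0.09,0.89]],[[-0.32,0.08,0.08],[0.16,0.09,0.9]],[[-0.32,0.11,0.08],[0.17,0.09,0.89]],[[-0.31,0.13,0.07],[0.16,0.09,0.89]],[[-0.3,0.15,0.07],[0.16,0.09,0.89]]]
[[[-0.28,0.17,0.07],[0.16,0.09,0.9]],[[-0.28,0.2,0.06],[0.17,0.09,0.89]],[[-0.26,0.21,0.05],[0.16,0.09,0.89]],[[-0.24,0.24,0.06],[0.16,0.09,0.9]],[[-0.23,0.25,0.04],[0.16,0.09,0.89]]]
```

>>> {"fn": "drive_tool", "kwargs": {"increments": [[[-0.08,-0.32,0.08],[0.16,0.09,0.89]],[[-0.1,-0.32,0.08],[0.16,0.09,0.89]],[[-0.13,-0.3,0.08],[0.16,0.09,0.89]],[[-0.15,-0.3,0.09],[0.16,0.09,0.89]],[[-0.17,-0.28,0.09],[0.16,0.09,0.89]]]}}

```text
t: 28.45
eef_pos: [451.7, 304.8, 136.7]
tcp_rot: [3.085, 0.319, -3.025]
ft_force: [-0.1, -0.7, 0.5]
opening: 0.007
```

>>> {"fn": "drive_tool", "kwargs": {"increments": [[[-0.19,-0.27,0.09],[0.16,0.09,0.89]],[[-0.21,-0.26,0.1],[0.16,0.09,0.89]],[[-0.22,-0.23,0.09],[0.16,0.09,0.89]],[[-0.25,-0.22,0.1],[0.16,0.09,0.89]],[[-0.26,-0.2,0.1],[0.16,0.09,0.89]]]}}

```text
t: 28.87
eef_pos: [488.3, 269.4, 130.2]
tcp_rot: [3.044, 0.255, 2.891]
ft_force: [0.0, 0.1, -0.2]
opening: 0.006
```

>>> {"fn": "drive_tool", "kwargs": {"increments": [[[-0.27,-0.18,0.1],[0.16,0.09,0.89]],[[-0.29,-0.15,0.1],[0.16,0.09,0.89]],[[-0.3,-0.14,0.1],[0.16,0.09,0.89]],[[-0.31,-0.11,0.1],[0.16,0.09,0.89]],[[-0.31,-0.09,0.1],[0.16,0.09,0.89]]]}}

```text
t: 29.28
eef_pos: [525.1, 234.2, 123.6]
tcp_rot: [3.03, 0.182, 2.532]
ft_force: [-0.3, 0.7, 0.1]
opening: 0.002
```

>>> {"fn": "drive_tool", "kwargs": {"increments": [[[-0.32,-0.07,0.09],[0.16,0.09,0.89]],[[-0.33,-0.04,0.09],[0.16,0.09,0.89]],[[-0.33,0,0.09],[0.16,0.09,0.89]],[[-0.33,0,0.09],[0.16,0.09,0.89]],[[-0.33,0.03,0.09],[0.16,0.09,0.89]]]}}

```text
t: 29.7
eef_pos: [561.8, 198.9, 117.6]
tcp_rot: [3.043, 0.108, 2.178]
ft_force: [-0.1, -0.5, -0.1]
opening: 0.008
```

>>> {"fn": "drive_tool", "kwargs": {"increments": [[[-0.32,0.06,0.08],[0.16,0.09,0.89]],[[-0.32,0.08,0.08],[0.16,0.09,0.89]],[[-0.32,0.11,0.08],[0.16,0.09,0.89]],[[-0.31,0.13,0.07],[0.16,0.09,0.89]],[[-0.3,0.15,0.07],[0.16,0.09,0.89]]]}}

```text
t: 30.12
eef_pos: [598.5, 163.7, 111.3]
tcp_rot: [3.081, 0.043, 1.825]
ft_force: [-0.1, -0.2, 0.1]
opening: 0.005
```

```bash
python3 -c "
from plan import *
tip()
R=Rt(PR[2]+np.pi/2,0)
tipplan([634,128,140],R,n=6)
"
```

```text
tip press [-23.2 209.5 146.2] J [ 0.18   0.53   1.688 -0.051  0.861 -0.044]
30.12 [598.5 163.7 111.3] [3.081 0.043 1.825] F [-0.1 -0.2  0.1] op 0.005
d [ 35.5 -35.7  -6.3] rot [0.067 0.032 0.361] N 6
[[[-0.24,0.14,0.05],[0.14,0.07,0.75]],[[-0.23,0.15,0.05],[0.14,0.06,0.75]],[[-0.22,0.17,0.05],[0.14,0.07,0.75]],[[-0.22,0.18,0.05],[0.14,0.07,0.75]],[[-0.2,0.19,0.04],[0.14,0.06,0.76]]]
[[[-0.19,0.21,0.04],[0.14,0.07,0.75]]]
```

>>> {"fn": "drive_tool", "kwargs": {"increments": [[[-0.24,0.14,0.05],[0.14,0.07,0.75]],[[-0.23,0.15,0.05],[0.14,0.07,0.75]],[[-0.22,0.17,0.05],[0.14,0.07,0.75]],[[-0.22,0.18,0.05],[0.14,0.07,0.75]],[[-0.2,0.19,0.04],[0.14,0.07,0.75]]]}}

```text
t: 30.53
eef_pos: [628.1, 134.0, 106.0]
tcp_rot: [3.131, 0.004, 1.527]
ft_force: [0.6, 0.3, 0.4]
opening: 0.005
```

>>> {"fn": "drive_tool", "kwargs": {"increments": [[[-0.19,0.21,0.04],[0.14,0.07,0.75]],[[0,0,0],[0,0,0]],[[0,0,0],[0,0,0]]]}}

```text
t: 30.78
eef_pos: [633.8, 128.1, 104.9]
tcp_rot: [3.141, -0.001, 1.471]
ft_force: [-0.6, 0.4, -0.7]
opening: 0.002
```

```bash
python3 -c "
from look import *
tip()
R=Rt(PR[2]+np.pi/2,0)
tipplan([634,128,106],R,n=5)
p=scene('pics/s22.png',u0=240,v0=110)
p=env.read_camera('wrist');cv2.imwrite('pics/w22.png',p['pixels'])
for t in ['pawl_tail']: print(t,[(round(d['score'],2),np.round(d['point']).tolist()) for d in env.tip_of(t,p)])
"
```

```text
tip press [ 18.2 177.1 139.9] J [9.700e-02 5.940e-01 1.578e+00 1.000e-03 9.690e-01 1.960e-01]
30.78 [633.8 128.1 104.9] [ 3.141e+00 -1.000e-03  1.471e+00] F [-0.6  0.4 -0.7] op 0.002
d [  0.2  -0.1 -33.9] rot [ 0.    -0.001  0.005] N 5
[[[0.0,0.0,0.23],[0.0,0.0,0.01]],[[0.0,0.0,0.22],[0.0,-0.01,0.02]],[[0.0,0.0,0.23],[0.0,0.0,0.01]],[[0.0,0.0,0.22],[0.0,0.0,0.01]],[[0.0,0.01,0.23],[0.01,-0.01,0.01]]]
30.83 [633.6 128.5 105.1] [ 3.141e+00 -1.000e-03  1.472e+00] F [ 0.1 -0.  -0.2] op 0.007
pawl_tail [(0.85, [634.0, 128.0, 104.0])]
```

View pics/s22.png

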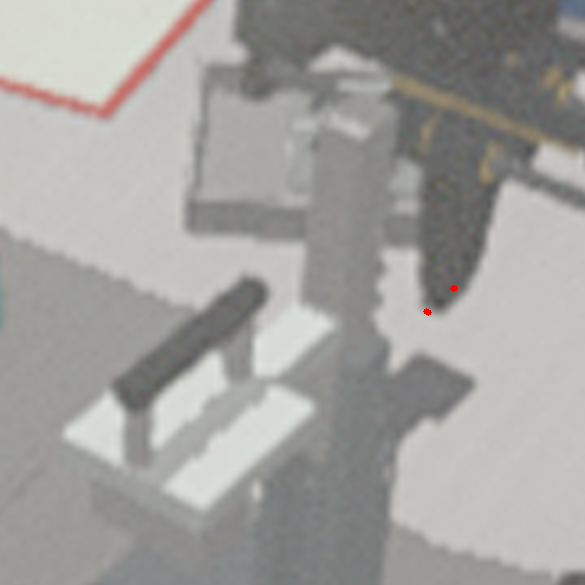

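View pics/w22.png

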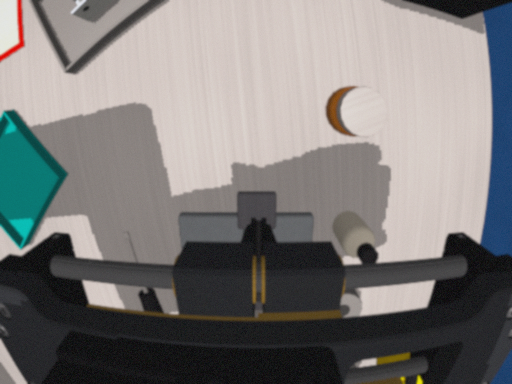

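The shut fingertips are 38 mm straight above the pad, whose scene-crop position is (435,385). I press down gently.

>>> {"fn": "drive_tool", "kwargs": {"increments": [[[0,0,0.25],[0,0,0]],[[0,0,0.25],[0,0,0]],[[0,0,0.25],[0,0,0]],[[0,0,0.25],[0,0,0]],[[0,0,0.1],[0,0,0]]]}}

```text
t: 31.35
eef_pos: [633.3, 128.4, 71.0]
tcp_rot: [-3.141, -0.001, 1.47]
ft_force: [-0.2, 0.8, 0.4]
opening: 0.003
```

>>> {"fn": "drive_tool", "kwargs": {"increments": [[[0,0,0.1],[0,0,0]],[[0,0,0.1],[0,0,0]],[[0,0,0.1],[0,0,0]]]}}

```text
t: 31.6
eef_pos: [634.1, 128.4, 63.5]
tcp_rot: [3.14, -0.002, 1.47]
ft_force: [0.3, -0.2, -0.5]
opening: 0.005
```

>>> {"fn": "drive_tool", "kwargs": {"increments": [[[0,0,0.1],[0,0,0]],[[0,0,0.1],[0,0,0]]]}}

```text
t: 31.77
eef_pos: [634.3, 128.6, 58.3]
tcp_rot: [3.139, -0.002, 1.47]
ft_force: [-2.3, 1.0, 7.5]
opening: 0.003
```

>>> {"fn": "drive_tool", "kwargs": {"increments": [[[0,0,0.1],[0,0,0]],[[0,0,0.1],[0,0,0]]]}}

```text
t: 31.93
eef_pos: [634.3, 128.5, 51.8]
tcp_rot: [3.139, -0.002, 1.47]
ft_force: [0.4, -1.5, 1.5]
opening: 0.006
```

>>> {"fn": "drive_tool", "kwargs": {"increments": [[[0,0,0.1],[0,0,0]],[[0,0,0],[0,0,0]]]}}

```text
t: 32.1
eef_pos: [634.0, 128.3, 48.2]
tcp_rot: [3.14, -0.001, 1.47]
ft_force: [0.8, -0.1, 1.4]
opening: 0.005
```

```bash
python3 -c "
from look import *
tip()
p=scene('pics/s23.png',u0=240,v0=110)
for t in ['pawl_tail','handle','punch']: print(t,[(round(d['score'],2),np.round(d['point']).tolist()) for d in env.tip_of(t,p)])
"
```

```text
tip press [ 18.3 177.4  83.2] J [0.097 0.661 1.623 0.002 0.856 0.197]
32.1 [634.  128.3  48.2] [ 3.14e+00 -1.00e-03  1.47e+00] F [ 0.8 -0.1  1.4] op 0.005
32.15 [634.1 128.4  48.4] [ 3.14e+00 -2.00e-03  1.47e+00] F [0.4 0.6 0.6] op 0.006
pawl_tail [(0.53, [633.0, 125.0, 86.0])]
handle [(0.79, [615.0, -46.0, 194.0]), (0.27, [632.0, -163.0, -3.0])]
punch [(0.92, [607.0, -48.0, 104.0])]
```

View pics/s23.png

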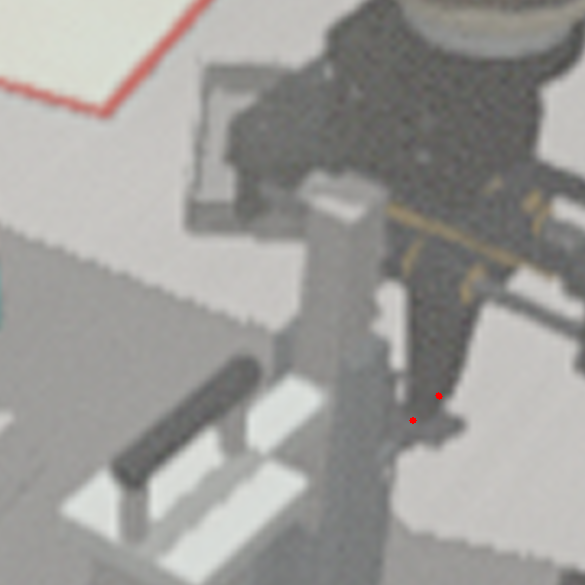

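The teeth are free and the plate is sinking: the handle is at z 194, down from 228. I keep the tail pressed.

>>> {"fn": "drive_tool", "kwargs": {"increments": [[[0,0,0.03],[0,0,0]],[[0,0,0],[0,0,0]],[[0,0,0],[0,0,0]],[[0,0,0],[0,0,0]],[[0,0,0],[0,0,0]]]}}

```text
t: 32.72
eef_pos: [634.1, 128.4, 47.8]
tcp_rot: [3.14, -0.002, 1.47]
ft_force: [0.3, -0.4, 2.5]
opening: 0.006
```

>>> {"fn": "drive_tool", "kwargs": {"increments": [[[0,0,0],[0,0,0]],[[0,0,0],[0,0,0]],[[0,0,0],[0,0,0]],[[0,0,0],[0,0,0]],[[0,0,0],[0,0,0]]]}}

```text
t: 33.13
eef_pos: [634.1, 128.4, 47.8]
tcp_rot: [3.14, -0.002, 1.47]
ft_force: [0.5, -0.3, 1.2]
opening: 0.002
```

>>> {"fn": "drive_tool", "kwargs": {"increments": [[[0,0,0],[0,0,0]],[[0,0,0],[0,0,0]],[[0,0,0],[0,0,0]],[[0,0,0],[0,0,0]],[[0,0,0],[0,0,0]]]}}

```text
t: 33.55
eef_pos: [634.0, 128.5, 47.8]
tcp_rot: [3.14, -0.002, 1.47]
ft_force: [0.4, -0.6, 2.6]
opening: 0.001
```

>>> {"fn": "drive_tool", "kwargs": {"increments": [[[0,0,0],[0,0,0]],[[0,0,0],[0,0,0]],[[0,0,0],[0,0,0]],[[0,0,0],[0,0,0]],[[0,0,0],[0,0,0]]]}}

```text
t: 33.97
eef_pos: [634.1, 128.5, 47.8]
tcp_rot: [3.14, -0.002, 1.47]
ft_force: [1.2, -0.4, 1.8]
opening: 0.004
```

```bash
python3 -c "
from look import *
p=scene('pics/s24.png',u0=225,v0=130,w=92)
for t in ['pawl_tail','handle','punch']: print(t,[(round(d['score'],2),np.round(d['point']).tolist()) for d in env.tip_of(t,p)])
"
```

```text
34.02 [634.  128.5  47.8] [ 3.14e+00 -2.00e-03  1.47e+00] F [ 1.2 -0.4  1.9] op 0.004
pawl_tail [(0.66, [633.0, 125.0, 84.0])]
handle [(0.93, [616.0, -48.0, 123.0])]
punch [(0.68, [610.0, -47.0, 37.0])]
```

View pics/s24.png

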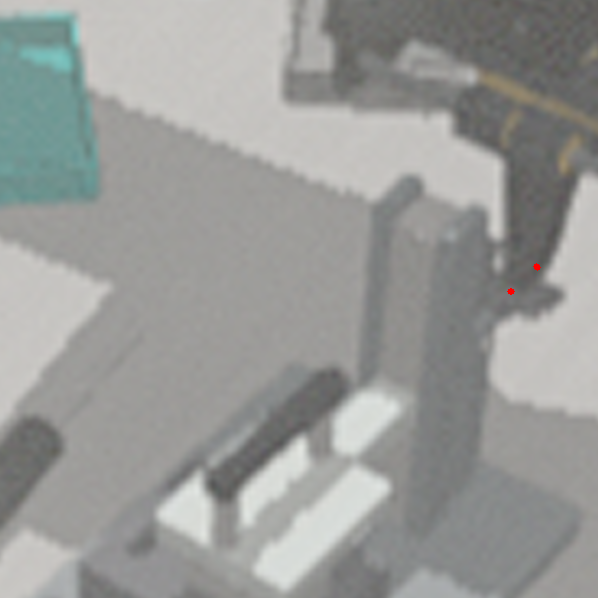

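The handle is at z 123 and the punch at z 37, so the plate is fully home. I hold briefly, then let go straight up.

>>> {"fn": "drive_tool", "kwargs": {"increments": [[[0,0,0],[0,0,0]],[[0,0,0],[0,0,0]],[[0,0,0],[0,0,0]],[[0,0,-0.1],[0,0,0]],[[0,0,-0.2],[0,0,0]]]}}

```text
t: 34.58
eef_pos: [633.6, 128.7, 56.5]
tcp_rot: [-3.142, -0.002, 1.47]
ft_force: [-0.2, 1.5, 1.6]
opening: 0.004
```

>>> {"fn": "drive_tool", "kwargs": {"increments": [[[0,0,-0.2],[0,0,0]],[[0,0,-0.3],[0,0,0]],[[0,0,-0.5],[0,0,0]],[[0,0,-0.8],[0,0,0]],[[0,0,-0.8],[0,0,0]]]}}

```text
t: 35.0
eef_pos: [633.4, 128.3, 135.9]
tcp_rot: [3.142, -0.001, 1.47]
ft_force: [0.8, -0.6, -0.2]
opening: 0.002
```

>>> {"fn": "drive_tool", "kwargs": {"increments": [[[0.5,0,-0.8],[0,0,0]],[[0.8,0,-0.8],[0,0,0]],[[0.8,0,-0.5],[0,0,0]],[[0.5,0,0],[0,0,0]],[[0,0,0],[0,0,0]]]}}

```text
t: 35.42
eef_pos: [641.5, 208.4, 198.6]
tcp_rot: [3.139, -0.002, 1.472]
ft_force: [0.7, -0.8, -1.0]
opening: 0.005
```

```bash
python3 -c "
from look import *
p=env.read_camera('scene');cv2.imwrite('pics/s25.png',p['pixels']);st()
for t in ['pawl_tail','handle','punch','channel','driver','flux','spool','spanner','cup','jar']: print(t,[(round(d['score'],2),np.round(d['point']).tolist()) for d in env.tip_of(t,p)[:2]])
p=env.read_camera('top');cv2.imwrite('pics/t25.png',cv2.resize(p['pixels'][100:300,40:306],None,fx=3,fy=3,interpolation=2))
for t in ['pawl_tail','handle','channel','tray']: print(t,[(round(d['score'],2),np.round(d['point']).tolist()) for d in env.tip_of(t,p)[:3]])
"
```

```text
35.47 [641.1 206.8 197.4] [ 3.141e+00 -1.000e-03  1.472e+00] F [ 0.   0.1 -0.2] op 0.005
pawl_tail [(0.73, [719.0, -41.0, 0.0]), (0.45, [633.0, 126.0, 105.0])]
handle [(0.57, [616.0, -47.0, 124.0])]
punch [(0.87, [607.0, -51.0, 37.0]), (0.68, [724.0, -175.0, -2.0])]
channel [(0.85, [477.0, 375.0, 5.0])]
driver [(0.84, [472.0, 2.0, -1.0])]
flux [(0.52, [733.0, 64.0, -2.0]), (0.22, [473.0, 5.0, 2.0])]
spool [(0.93, [721.0, -40.0, -0.0])]
spanner [(0.96, [630.0, -163.0, -1.0])]
cup [(0.65, [722.0, -175.0, 1.0])]
jar []
pawl_tail [(0.53, [632.0, 130.0, 101.0])]
handle [(0.82, [613.0, -47.0, 121.0])]
channel []
tray [(0.74, [330.0, -139.0, -1.0]), (0.67, [302.0, 167.0, -6.0]), (0.53, [612.0, -48.0, 120.0])]
```

View pics/s25.png

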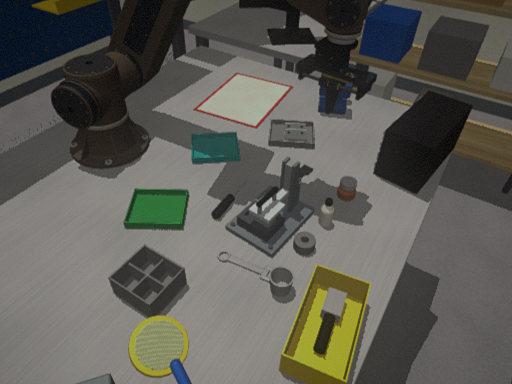

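View pics/t25.png

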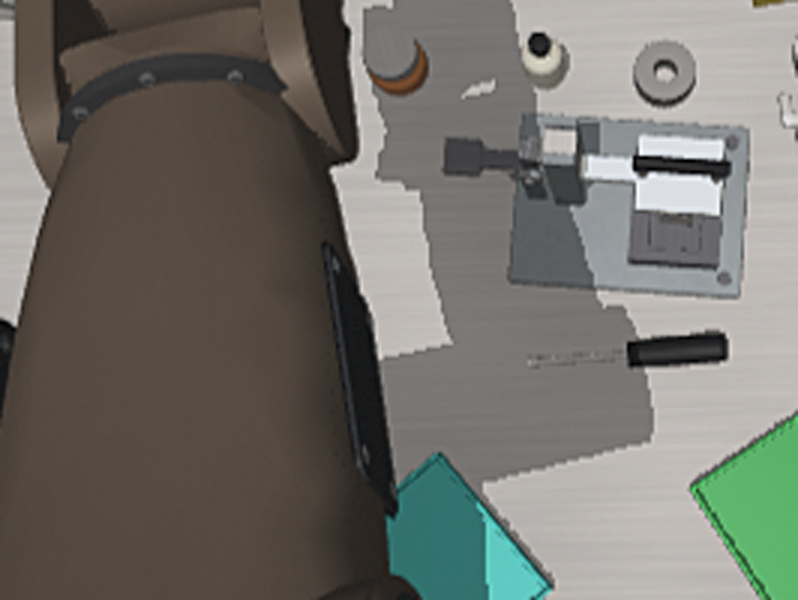

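The scene view shows the channel upright in the grey tray at (293,130) and the plate home. The pawl tail is back at rest, all bystanders are in place, and the robot is clear. I hand in.

```bash
python3 -c "
from cell import env
print(env.job_done(), env.state()['t'])"
```

```text
the job is handed in; nothing more can be done
the job is handed in; nothing more can be done
```

The press was opened to its topmost notch and the channel set down upright in the grey tray. The pawl was then held off until the top plate had sunk fully home, and the job was handed in at about 35.5 s of the 72 s allowed.

**How it went**
- **Lift:** I raised the plate about 90 mm by its handle and eased it down until the ratchet took the weight, then let go. The pictures then put the handle at z 226 to 228 and the punch at z 140, as expected for the topmost notch.
- **Channel:** I gripped it at its front end. The jaws stopped at 39.7 mm, and the part came out level. It touched the tray floor at the predicted height, peaking at 19 N, and I released it only after contact.
- **Pawl:** I pressed the tail down about 16 mm and held it for about 2 s. The plate sank home, with the handle read at z 121 to 124 and the punch at z 37.

**Last checks**
- The channel reads at about (477, 375, 5), inside the tray.
- The pawl tail is back at rest height, and the arm is clear with no force on it.
- The screwdriver, bottle, spool, spanner and cup read where they were within the networks' error. The network missed the jar in the last picture, but it shows there in its place.

**What failed or disagreed**
- **Fingertip position:** the real fingertips sat about 35 mm short of the reported TCP. My first try at the handle closed on nothing, above the bar, and disturbed nothing. I corrected for this from the pictures.
- **Lean:** my first leaning approach, at 0.55 rad, ran into the wrist joint's limit, so I used a lean of 0.36 rad instead.
- **Force on the tail:** the reading while holding it was about 1 to 3 N, below the stated 3 to 8 N, though the plate did sink fully.

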